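Unload the canister finishing machine

TASK

The finishing run is over: swing the machine's door wide open by its handle, at least square to the front, and with the draw hook from the rack lift every canister out of its deep bore by its wire loop and stand it upright on the perforated grey slab beside the machine (do not reach into the bores with the fingers). When all of them are out, hang the hook back in its rack and shut the door fully; leave the jar, the wooden ring clamp and the pumice block where they are.

Things in the scene. Friction and masses are not known exactly. Their poses are not given: they have to be found in the camera images.
- finisher_door (a joint): white L-shaped door of the machine: front and top panel in one piece on an upright hinge at the machine's front left corner. 0 = shut, grows (rad) as the free right side swings towards the robot, clockwise from above; stop at 1.9. Friction only (about 1 N at the handle), stays where left. At 1.57 the top panel (160 x 156 mm, 137 mm above the bench) stands square before the machine, all bores clear
- door_handle (a point): middle of the door handle: black upright round grip, 19 mm in diameter, 32 mm tall (middle 164 mm above the bench), on a thin stem on the door's top panel, whose face is 27 mm below this point; 141 mm from the hinge axis. It turns with the door
- door_hinge (a point): point on the door's upright hinge axis, level with door_handle
- finisher: grey finishing machine, fixed, block 150 x 150 x 125 mm; origin at the centre of its underside, x to its back, y to its left, z up. Four upright bores, 54 mm in diameter, at x = +-34, y = +-34 mm, mouths at z = 125 mm, floors at z = 12 mm. A black motor housing, 110 mm high, runs behind it to x = 125 mm
- hook_grip (a point): draw hook, handle centre. Orange 16 x 16 mm square handle, 50 mm tall, flats across x and y; brass collar 28 mm in diameter below (underside 30 mm below this point). x = the way the prong points, z = up along the handle. A 4.4 mm wire shank runs straight down to the hook, lowest point 126 mm below this point; 0.08 kg
- hook_seat (a point): draw hook, crook of the hook, on top of the prong, where a loop rests: 6 mm ahead (x) of the shank's axis, 121.6 mm below hook_grip. The prong is 4.4 mm thick; its upturned tip ends 14 mm ahead of the shank's axis, 6 mm above this point. Axes as hook_grip
- hook_rack: dark steel rack, fixed on the steel plate in the bench; origin on its middle line, 7 mm above the bench, x away from its open side. Two tines along x (x = -34 to 42 mm), 15 mm slot between, open to -x, upper face 133 mm above the bench, carry the hook's collar; 5 mm lips stand on the open ends (x = -34 to -28 mm): lift the hook 7 mm or more, then draw it out to -x. The hook hangs at x = -5 mm
- rack_place (a point): where hook_grip is while the hook hangs in the rack: on the slot's middle line, 163 mm above the bench; x as hook_rack
- slate: dark grey perforated slab, 108 (x) x 138 (y) x 10 mm, loose on the bench, 0.42 kg; origin at the centre of its underside
- flux_jar: bystander: glass jar with brown cap, 48 mm in diameter, 65 mm tall, origin at its foot
- ring_peg: bystander: turned wooden ring clamp standing on end, 32 mm in diameter, 122 mm tall, origin at its foot
- pumice_block: bystander: slate-grey pumice block 25 x 35 x 16 mm, origin at its underside
- can_1: canister with a blue band: aluminium cylinder 48 mm in diameter, 40 mm tall, about 0.12 kg, origin at the centre of its underside, z up; stands in a bore at the start; None if absent
- can_1_loop (a point): loop of the blue-banded canister: underside of its peak, on the axis, 68 mm above the canister's underside, 28 mm above its lid. Rigid upright 4 mm wire bail in the canister's y-z plane: legs at y = +-14 mm, straight up to 56 mm, then sloping to a peak at 74 mm above the underside. A hook passes through it along the canister's x axis, from either side. In the bore its top is 39 mm below the mouth
- can_2: canister with an orange band: aluminium cylinder 48 mm in diameter, 40 mm tall, about 0.12 kg, origin at the centre of its underside, z up; stands in a bore at the start; None if absent
- can_2_loop (a point): loop of the orange-banded canister: underside of its peak, on the axis, 68 mm above the canister's underside, 28 mm above its lid. Rigid upright 4 mm wire bail in the canister's y-z plane: legs at y = +-14 mm, straight up to 56 mm, then sloping to a peak at 74 mm above the underside. A hook passes through it along the canister's x axis, from either side. In the bore its top is 39 mm below the mouth
- can_3: canister with a green band: aluminium cylinder 48 mm in diameter, 40 mm tall, about 0.12 kg, origin at the centre of its underside, z up; stands in a bore at the start; None if absent
- can_3_loop (a point): loop of the green-banded canister: underside of its peak, on the axis, 68 mm above the canister's underside, 28 mm above its lid. Rigid upright 4 mm wire bail in the canister's y-z plane: legs at y = +-14 mm, straight up to 56 mm, then sloping to a peak at 74 mm above the underside. A hook passes through it along the canister's x axis, from either side. In the bore its top is 39 mm below the mouth
- can_4: canister with a red band: aluminium cylinder 48 mm in diameter, 40 mm tall, about 0.12 kg, origin at the centre of its underside, z up; stands in a bore at the start; None if absent
- can_4_loop (a point): loop of the red-banded canister: underside of its peak, on the axis, 68 mm above the canister's underside, 28 mm above its lid. Rigid upright 4 mm wire bail in the canister's y-z plane: legs at y = +-14 mm, straight up to 56 mm, then sloping to a peak at 74 mm above the underside. A hook passes through it along the canister's x axis, from either side. In the bore its top is 39 mm below the mouth
Not all that is in view belongs to the job. There is more than one size of the slate; the one meant has the size given above.

How it is judged:
By the outcome, as a careful person would: the job done as asked, in the order asked, and still so for the second after the job is handed in, with the robot touching nothing.
Of can_1, can_2, can_3, can_4 only 2 to 3 are there at a start; the rules pass over those that are not, and their reading is None.
At some moment in a run one of slate may be knocked a few centimetres aside while the robot is not near it.
Once in a run the grip may slacken for a moment while it holds something.
It also fails if it takes over 208 s, if anything falls off the work surface, if the arm or the gripper's body presses on something with over 40 N, if the wrist force passes 120 N, or if a joint passes its speed limit or range.

ROBOT

A 6-joint arm with a two-finger parallel gripper is mounted at the origin on a cart in front of the work surface, level with it; the furniture and walls round the work are solid. World frame = base frame: x ahead of the robot, y to its left, z up, the work surface at z = 0. Lengths are in m, angles in rad, forces in N, time in s.
With the tool pointing down it reaches from about 0.325 to 0.775 m from the base axis. Payload 5.5 kg.
Tool frame: the origin (TCP) lies at the very end of the fingers, on their centre line; the grasp point (between the pads) lies 19 mm behind it; x points along the fingers, z is the direction in which the jaws open and shut, and the axes are right-handed (so a half turn about x gives the same grasp; the last joint's range is limited). The gripper opens to 88 mm and grips with 3 to 60 N. Pads are 20 mm wide; open, the fingers measure 115 mm over their backs; the gripper's body (75 mm by 178 mm) begins 61 mm behind the grasp point.
Start: joints at [1.119, 0.091, 1.231, -0, 1.82, -0.057], TCP at [0.231, 0.554, 0.223] pointing down, gripper open.
Joint ranges: [-2.87, 2.87], [-0.86, 2.18], [0.17, 2.46], [-1.51, 4.65], [0.06, 2.69], [-2.65, 2.65]. Speed limits (rad/s): [2.57, 2.57, 3.01, 3.14, 3.14, 3.14].

INTERFACE

Orientations are given as a rotation vector (axis times angle).
In Python, from plant import r gives the robot as it stands. The module is installed in compiled form; this text tells all that it offers.
- The arm moves only by the tool play_rows, never from a script. Its argument "commands" is one flat list of numbers, 4 for each row, row after row: the shift along the tool's x, y, z in mm, then the turn about the tool's x in rad. A call has 1 to 5 rows; each row is the pose to reach, as a shift and turn from the pose commanded when the call began, along the tool's axes at that moment; what a row does not reach only later rows make up. A row lasts 1/10 s, in which the tool goes at most 50 mm and 8.59 degrees, less where a joint would pass 70% of its speed; a pose out of reach is approached as far as the arm can. A call with a gripper value outside its range is refused whole. "hand" is the gripper's target within -1 to 1 (shut at 1, half-way at 0, fully open at -1), set as the call begins (left out, the last holds). The fingers move at their own pace and stop on an object; "grip_force" is the grip in N (left out, the last holds). Time passes only in rows, so rows that repeat a pose let the fingers close. It gives the time, the measured TCP pose, the force and the opening at its end, in the units of the state.
- r.get_obs(): the state, without advancing time (a new reading comes with each control period).
- r.snapshot(name): name is "scene" or "top" or "wrist"; returns a dict with "pixels" (480x640x3 uint8, red, green, blue), "z_map" (480x640 float32, m along the optical axis (not along the pixel's ray), 0 where there is no reading), "K" (3x3 intrinsics, pixels), "rvec" (rotation vector, rad) and "tvec" (3), from world to camera coordinates, as OpenCV has them. Camera axes: x right, y down, z forward; pixel columns grow to the right and rows downward; lengths in m; the calibration is good to about 2 mm. A picture is of the moment at which its call begins.
- r.sign_off(): hands the job in, once; it reports no verdict.
The state is a dict: "time": time; "joints": joint angles; "qd": joint speeds; "joint_torque": joint torques, N m; "ee_pos": TCP position; "ee_rot": TCP orientation; "ft_force": force on the tool from outside, world axes, zero at the start; "moment": the same for the moment, N m; "gripper_width": finger opening in m.
Only numpy, scipy, OpenCV 4.12 (cv2) and the standard library are available. Lean on these libraries where they do the work, as an engineer would, in place of code of your own. Each camera call takes 0.05 s, during which the arm holds its last target.

## Working session

There is one attempt and no reset: what is moved stays moved. The work goes in short steps, Python scripts to look and compute and a tool call to move; the robot and the scene stay as the last step left them, time stands still between calls to the robot, and variables do not carry over. Pictures are saved under pics/ and viewed, and the job is handed in when it is done.

Besides the shell and the picture viewer there is one more tool, called by a JSON object that holds its "fn" and its "kwargs". play_rows: Moves the arm, as the interface text tells. Its arguments: {"type":"object","properties":{"commands":{"type":"array"},"hand":{"type":"number"},"grip_force":{"type":"number"}},"required":["commands"]}

```bash
mkdir -p pics
cat > h.py <<'E'
import numpy as np, cv2
from plant import r
from scipy.spatial.transform import Rotation as R
def snap(n,out=None):
    s=r.snapshot(n)
    if out: cv2.imwrite('pics/'+out,cv2.cvtColor(s['pixels'],cv2.COLOR_RGB2BGR))
    return s
def cloud(s):
    z=s['z_map'].astype(float);K=s['K'];h,w=z.shape
    u,v=np.meshgrid(np.arange(w),np.arange(h))
    P=np.stack([(u-K[0,2])/K[0,0]*z,(v-K[1,2])/K[1,1]*z,z],-1)
    M=R.from_rotvec(np.ravel(s['rvec'])).as_matrix()
    W=(P-np.ravel(s['tvec']))@M
    W[z<=0]=np.nan
    return W
def obs():
    o=r.get_obs(); 
    print('t',round(o['time'],2),'p',np.round(o['ee_pos'],4),'rot',np.round(o['ee_rot'],3),'F',np.round(o['ft_force'],1),'w',round(float(o['gripper_width']),4),'j',np.round(o['joints'],2))
    return o
def mat(o): return R.from_rotvec(o['ee_rot']).as_matrix()
E
python3 - <<'E'
from h import *
o=obs();print(mat(o).round(3))
for n in('scene','top','wrist'):
    s=snap(n,n+'0.png');print(n,s['K'].round(1).tolist(),s['rvec'],s['tvec'])
    np.savez(''+n+'0.npz',W=cloud(s),px=s['pixels'])
E
```

```text
t 0.0 p [0.2306 0.5536 0.2215] rot [-0.915  1.372  0.913] F [ 0.  -0.9 -0.2] w 0.0881 j [ 1.12  0.09  1.23  0.    1.82 -0.06]
[[-0.001 -0.923  0.385]
 [-0.002  0.385  0.923]
 [-1.     0.    -0.002]]
scene [[446.6, 0.0, 319.1], [0.0, 446.6, 233.0], [0.0, 0.0, 1.0]] [ 1.87177071 -0.91309426  0.54644542] [-0.4604439   0.31997762  0.46581112]
top [[440.0, 0.0, 325.5], [0.0, 440.0, 235.7], [0.0, 0.0, 1.0]] [ 2.22725639 -2.16321273  0.08105297] [-0.07200831  0.65441793  0.93517136]
wrist [[432.7, 0.0, 318.4], [0.0, 432.7, 238.5], [0.0, 0.0, 1.0]] [-2.39994506 -1.60022627 -0.23869099] [-0.59998882 -0.03469825  0.39121967]
```

View pics/scene0.png

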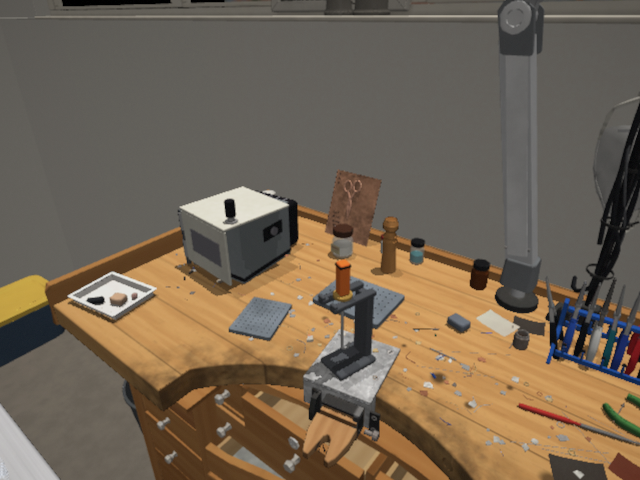

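View pics/top0.png

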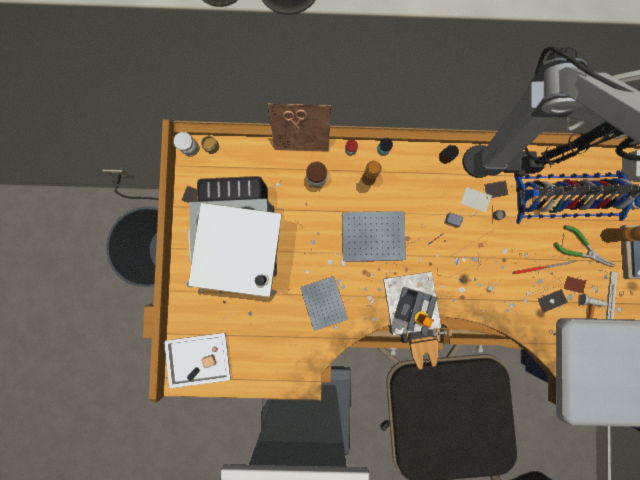

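View pics/wrist0.png

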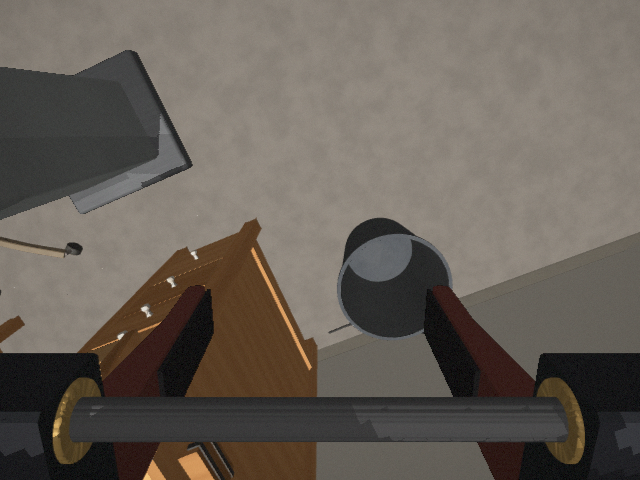

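Run:
```python
from h import *
d=np.load('top0.npz');W=d['W']
for n,(u,v) in dict(tl=(203,206),tr=(279,214),bl=(192,286),br=(270,295),handle=(261,280),slA=(374,236),s1=(343,212),s2=(404,212),s3=(405,261),s4=(344,261),slB=(323,303),hook=(424,319),jar=(317,170),peg=(372,169),pum=(454,219),benchedge=(340,340),rackpl=(410,300), housing=(231,188), bench=(300,230)).items():
    print(n,W[v,u].round(3))
```

```text
tl [0.699 0.184 0.138]
tr [0.688 0.038 0.137]
bl [0.546 0.198 0.137]
br [0.533 0.051 0.126]
handle [0.563 0.063 0.179]
slA [ 0.659 -0.16   0.008]
s1 [ 0.71 -0.09  0.01]
s2 [ 0.716 -0.227 -0.   ]
s3 [ 0.607 -0.231 -0.003]
s4 [ 0.603 -0.096 -0.002]
slB [ 0.51  -0.052  0.009]
hook [ 0.503 -0.23   0.188]
jar [ 0.791 -0.031  0.064]
peg [ 0.784 -0.139  0.119]
pum [ 0.701 -0.333  0.018]
benchedge [ 0.43  -0.091  0.001]
rackpl [ 0.522 -0.24   0.015]
housing [0.739 0.137 0.112]
bench [ 0.669  0.004 -0.004]
```

Run:
```python
from h import *
for n in('top','scene'):
    d=np.load(n+'0.npz');W=d['W'];px=d['px'].astype(int)
    w=W.reshape(-1,3);p=px.reshape(-1,3)
    m=(abs(w[:,2]-.137)<.006)&(w[:,0]>.48)&(w[:,0]<.75)&(w[:,1]>0)&(w[:,1]<.25)&(p.min(1)>150)
    q=w[m];print(n,m.sum(),'z',np.median(q[:,2]))
    rc=cv2.minAreaRect((q[:,:2]*1000).astype(np.float32));print(rc,cv2.boxPoints(rc).round(1).tolist())
    m=(w[:,2]>.152)&(w[:,0]>.48)&(w[:,0]<.75)&(w[:,1]>0)&(w[:,1]<.25)
    q=w[m];print('handle',m.sum(),q.mean(0).round(4),q.min(0).round(4),q.max(0).round(4))
    m=(w[:,2]>.165)&(w[:,0]>.4)&(w[:,0]<.6)&(w[:,1]>-.3)&(w[:,1]<-.15)&(p[:,0]>180)&(p[:,2]<90)
    q=w[m];print('hook handle',m.sum(),q.mean(0).round(4),q.min(0).round(4),q.max(0).round(4))
    m=(abs(w[:,2]-.133)<.006)&(w[:,0]>.4)&(w[:,0]<.65)&(w[:,1]>-.4)&(w[:,1]<-.15)&(p.max(1)<130)
    q=w[m];print('tines',m.sum(),q.mean(0).round(4))
    if len(q): print(cv2.minAreaRect((q[:,:2]*1000).astype(np.float32)))
    m=(abs(w[:,2]-.010)<.005)&(w[:,0]>.55)&(w[:,0]<.75)&(w[:,1]>-.26)&(w[:,1]<-.07)&(abs(p[:,0]-p[:,2])<40)
    mm=m.reshape(480,640).astype(np.uint8)
    mm=cv2.morphologyEx(mm,cv2.MORPH_OPEN,np.ones((3,3)))
    q=W[mm>0];
    if len(q): print('slate',len(q),cv2.minAreaRect((q[:,:2]*1000).astype(np.float32)))
s=cv2.imread('pics/top0.png');cv2.imwrite('pics/topz.png',cv2.resize(s[260:380,370:470],None,fx=6,fy=6,interpolation=2)[:600])
s=cv2.imread('pics/scene0.png');cv2.imwrite('pics/scz.png',cv2.resize(s[250:450,280:440],None,fx=3,fy=3,interpolation=2)[:600])
```

```text
top 6703 z 0.13755593667521884
((618.5322875976562, 120.5748291015625), (155.83653259277344, 159.82171630859375), 84.01949310302734) [[530.9000244140625, 51.400001525878906], [689.9000244140625, 34.79999923706055], [706.0999755859375, 189.6999969482422], [547.2000122070312, 206.39999389648438]]
handle 100 [0.564  0.0643 0.1774] [0.5558 0.0565 0.1522] [0.572  0.0755 0.1834]
hook handle 66 [ 0.4988 -0.2365  0.1881] [ 0.4905 -0.2445  0.185 ] [ 0.5064 -0.2284  0.191 ]
tines 439 [ 0.5103 -0.237   0.1331]
((507.5419616699219, -238.73193359375), (39.583457946777344, 75.1441879272461), 74.20264434814453)
slate 3253 ((631.3295288085938, -160.58364868164062), (163.05526733398438, 184.83786010742188), 1.4906214475631714)
scene 2153 z 0.13706630606167722
((617.3987426757812, 118.35272216796875), (155.41989135742188, 160.8997802734375), 83.61673736572266) [[528.7999877929688, 50.099998474121094], [688.7000122070312, 32.20000076293945], [706.0, 186.60000610351562], [546.0999755859375, 204.5]]
handle 177 [0.5598 0.0612 0.1683] [0.5527 0.0549 0.1521] [0.5718 0.075  0.1809]
hook handle 77 [ 0.4963 -0.2382  0.1861] [ 0.4878 -0.2466  0.1697] [ 0.5055 -0.2283  0.1882]
tines 692 [ 0.499  -0.2429  0.1323]
((505.23681640625, -239.0573272705078), (41.007347106933594, 76.01174926757812), 73.5341567993164)
slate 1195 ((631.742431640625, -164.1318359375), (162.41873168945312, 188.7637176513672), 0.21953335404396057)
```

View pics/topz.png

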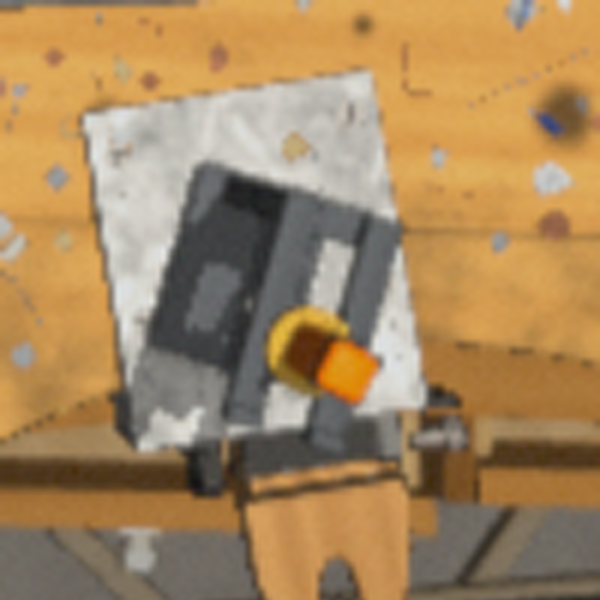

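View pics/scz.png

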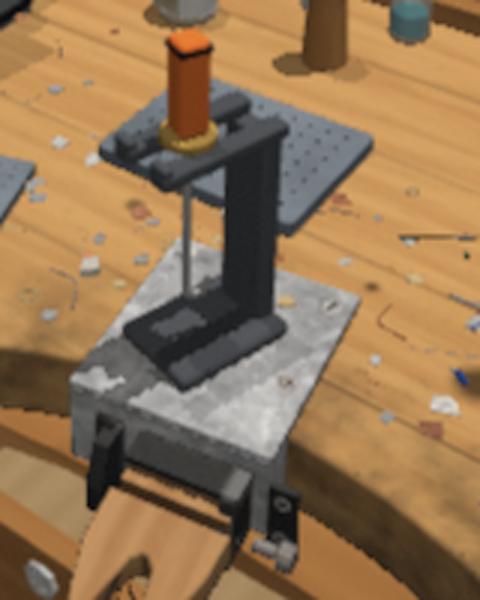

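```bash
cat >> h.py <<'E'
def go(x,y,z,phi,n=5):
    """world TCP target + yaw of tool z (deg) -> tool-frame offset mm and turn rad"""
    o=obs();M=mat(o)
    d=np.array([x,y,z])-o['ee_pos'];t=M.T@d*1000
    ph=np.degrees(np.arctan2(M[1,2],M[0,2]))
    dt=(ph-phi+180)%360-180
    print('phi now',round(ph,2),'-> offset',t.round(1),'turn',round(np.radians(dt),4),'tilt',M[2,:].round(3))
E
python3 -c "
from h import *
go(.5635,.0645,.26,6.8)"
```

```text
t 0.15 p [0.2307 0.5536 0.2217] rot [-0.915  1.372  0.913] F [ 0.3  0.9 -0.4] w 0.0881 j [ 1.12  0.09  1.23  0.    1.82 -0.06]
phi now 67.38 -> offset [ -37.8 -495.3 -323.6] turn 1.0574 tilt [-1.     0.    -0.002]
```

{"fn": "play_rows", "kwargs": {"commands": [-40, -250, -162, 0.5, -40, -250, -162, 0.6, -40, -300, -195, 0.7, -40, -350, -228, 0.8, -40, -400, -260, 0.9], "hand": -1}}

```text
time: 0.65
ee_pos: [0.3717, 0.3469, 0.2483]
ee_rot: [-0.33, 1.545, 0.33]
ft_force: [0.7, 1.1, 0.5]
gripper_width: 0.0876
```

```bash
python3 -c "
from h import *
go(.5635,.0645,.26,6.8)"
```

```text
t 0.65 p [0.3717 0.3469 0.2483] rot [-0.33   1.545  0.33 ] F [0.7 1.1 0.5] w 0.0876 j [ 0.68 -0.15  1.42 -0.    1.87  0.26]
phi now 24.08 -> offset [ -11.7 -336.1   59.9] turn 0.3016 tilt [-1.  0.  0.]
```

{"fn": "play_rows", "kwargs": {"commands": [-12, -336, 60, 0.3, -12, -336, 60, 0.3, -12, -336, 60, 0.3, -12, -336, 60, 0.3, -12, -336, 60, 0.3]}}

```text
time: 1.15
ee_pos: [0.5134, 0.1409, 0.2569]
ee_rot: [-0.099, 1.569, 0.099]
ft_force: [0.7, 0.9, 1.1]
gripper_width: 0.0882
```

```bash
python3 -c "
from h import *
go(.5635,.0645,.26,6.8)"
```

```text
t 1.15 p [0.5134 0.1409 0.2569] rot [-0.099  1.569  0.099] F [0.7 0.9 1.1] w 0.0882 j [ 0.2  -0.08  1.34  0.    1.88  0.08]
phi now 7.22 -> offset [ -3.1 -82.1  40.1] turn 0.0073 tilt [-1.  0. -0.]
```

{"fn": "play_rows", "kwargs": {"commands": [-3, -82, 40, 0, -3, -82, 40, 0, -3, -82, 40, 0, -3, -82, 40, 0]}}

```text
time: 1.55
ee_pos: [0.5627, 0.0659, 0.2593]
ee_rot: [-0.097, 1.57, 0.098]
ft_force: [-0.3, 0.2, 0.0]
gripper_width: 0.0877
```

```bash
python3 -c "
from h import *
go(.5635,.0645,.145,6.8)
s=snap('wrist','w1.png');W=cloud(s);w=W.reshape(-1,3)
m=(w[:,2]>.15)&(w[:,2]<.19)&(abs(w[:,0]-.56)<.03)&(abs(w[:,1]-.065)<.03)
q=w[m];print(len(q),q.min(0),q.max(0),np.median(q,0))
"
```

```text
t 1.55 p [0.5627 0.0659 0.2593] rot [-0.097  1.57   0.098] F [-0.3  0.2  0. ] w 0.0877 j [ 0.06  0.01  1.25  0.    1.88 -0.07]
phi now 7.11 -> offset [114.3  -1.5   0.8] turn 0.0054 tilt [-1.     0.001 -0.001]
1065 [0.55317345 0.05896329 0.15031123] [0.57160409 0.07725168 0.18204715] [0.5621903  0.07125698 0.17943901]
```

View pics/w1.png

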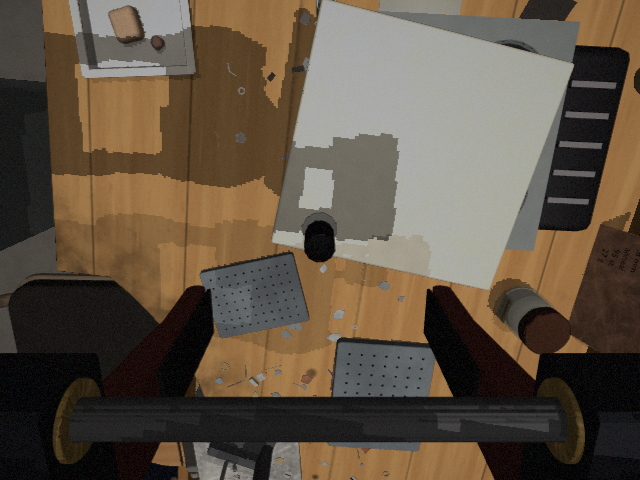

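{"fn": "play_rows", "kwargs": {"commands": [50, 0, 0, 0, 90, 0, 0, 0, 114, 0, 0, 0, 114, 0, 0, 0, 114, 0, 0, 0], "hand": 0.2, "grip_force": 12}}

```text
time: 2.1
ee_pos: [0.5623, 0.0678, 0.1469]
ee_rot: [-0.1, 1.568, 0.101]
ft_force: [-0.2, 0.2, 1.6]
gripper_width: 0.0515
```

{"fn": "play_rows", "kwargs": {"commands": [0, 0, 0, 0, 0, 0, 0, 0, 0, 0, 0, 0, 0, 0, 0, 0, 0, 0, 0, 0], "hand": 1, "grip_force": 12}}

```text
time: 2.6
ee_pos: [0.563, 0.0665, 0.1468]
ee_rot: [-0.099, 1.567, 0.099]
ft_force: [0.0, -0.5, 2.5]
gripper_width: 0.0189
```

Run:
```python
from h import *
o=obs();M=mat(o)
# arc plan
H=np.array([.5467,.2046]);p=o['ee_pos'][:2]
print('rad',np.hypot(*(p-H)))
v=p-H
for k in range(1,20):
    a=-np.radians(6*k);c,s=np.cos(a),np.sin(a)
    q=H+np.array([[c,-s],[s,c]])@v
    # offset from pose at k0 in 5-step groups, in tool frame of start of group
    k0=(k-1)//5*5;b=-np.radians(6*k0);cb,sb=np.cos(b),np.sin(b)
    q0=H+np.array([[cb,-sb],[sb,cb]])@v
    Mb=np.array([[cb,-sb],[sb,cb]])@M[:2,1:]
    print(k,q.round(3),(Mb.T@(q-q0)*1000).round(1),round(np.radians(6*(k-k0)),3))
```

```text
t 2.6 p [0.563  0.0665 0.1468] rot [-0.099  1.567  0.099] F [ 0.  -0.5  2.5] w 0.0189 j [ 0.06 -0.    1.46  0.    1.68 -0.07]
rad 0.1390733339347514
1 [0.549 0.066] [  0.9 -14.5] 0.105
2 [0.534 0.066] [  3.3 -28.9] 0.209
3 [0.52  0.068] [  7.2 -42.9] 0.314
4 [0.505 0.072] [ 12.5 -56.5] 0.419
5 [0.492 0.077] [ 19.2 -69.4] 0.524
6 [0.479 0.083] [  0.9 -14.5] 0.105
7 [0.466 0.091] [  3.3 -28.9] 0.209
8 [0.455 0.1  ] [  7.2 -42.9] 0.314
9 [0.445 0.11 ] [ 12.5 -56.5] 0.419
10 [0.435 0.121] [ 19.2 -69.4] 0.524
11 [0.427 0.134] [  0.9 -14.5] 0.105
12 [0.42  0.146] [  3.3 -28.9] 0.209
13 [0.415 0.16 ] [  7.2 -42.9] 0.314
14 [0.411 0.174] [ 12.5 -56.5] 0.419
15 [0.409 0.188] [ 19.2 -69.4] 0.524
16 [0.408 0.203] [  0.9 -14.5] 0.105
17 [0.408 0.217] [  3.3 -28.9] 0.209
18 [0.41  0.232] [  7.2 -42.9] 0.314
19 [0.414 0.246] [ 12.5 -56.5] 0.419
```

{"fn": "play_rows", "kwargs": {"commands": [0, 0.9, -14.5, 0.105, 0, 3.3, -28.9, 0.209, 0, 7.2, -42.9, 0.314, 0, 12.5, -56.5, 0.419, 0, 19.2, -69.4, 0.524]}}

```text
time: 3.1
ee_pos: [0.4918, 0.0782, 0.1468]
ee_rot: [0.318, 1.545, -0.312]
ft_force: [4.7, 7.1, 1.2]
gripper_width: 0.019
```

{"fn": "play_rows", "kwargs": {"commands": [0, 0.9, -14.5, 0.105, 0, 3.3, -28.9, 0.209, 0, 7.2, -42.9, 0.314, 0, 12.5, -56.5, 0.419, 0, 19.2, -69.4, 0.524]}}

```text
time: 3.6
ee_pos: [0.436, 0.1228, 0.1468]
ee_rot: [0.726, 1.444, -0.718]
ft_force: [8.4, 5.7, -1.1]
gripper_width: 0.0185
```

{"fn": "play_rows", "kwargs": {"commands": [0, 0.9, -14.5, 0.105, 0, 3.3, -28.9, 0.209, 0, 7.2, -42.9, 0.314, 0, 12.5, -56.5, 0.419, 0, 19.2, -69.4, 0.524]}}

```text
time: 4.1
ee_pos: [0.4093, 0.1888, 0.1468]
ee_rot: [1.122, 1.261, -1.117]
ft_force: [7.1, 0.7, -0.0]
gripper_width: 0.0187
```

Run:
```python
from h import *
o=obs();M=mat(o);print(M.round(3))
s=snap('top','t2.png');np.savez('t2.npz',W=cloud(s),px=s['pixels'])
```

```text
t 4.1 p [0.4093 0.1888 0.1468] rot [ 1.122  1.261 -1.117] F [ 7.1  0.7 -0. ] w 0.0187 j [ 0.36 -0.32  1.75 -0.    1.71  1.81]
[[ 0.004  0.993  0.12 ]
 [ 0.     0.12  -0.993]
 [-1.     0.004 -0.   ]]
```

View pics/t2.png

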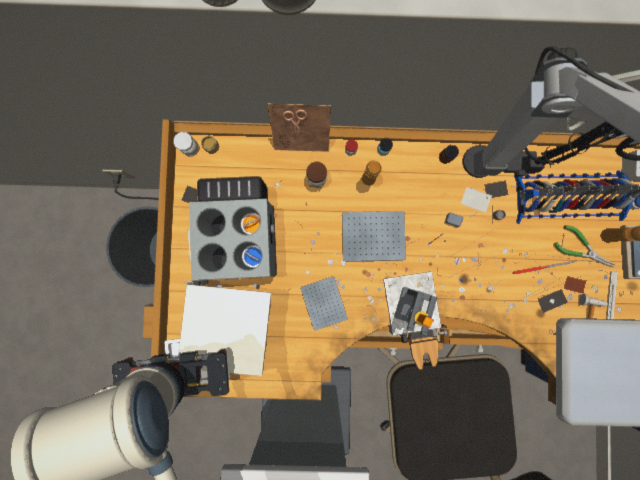

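Run:
```python
from h import *
d=np.load('t2.npz');W=d['W'];px=d['px'].astype(int)
w=W.reshape(-1,3);p=px.reshape(-1,3)
m=(abs(w[:,2]-.137)<.005)&(w[:,0]<.57)&(p.min(1)>140)&(w[:,1]<.21)&(w[:,1]>.0)
rc=cv2.minAreaRect((w[m][:,:2]*1000).astype(np.float32));print('panel',rc)
m=(abs(w[:,2]-.125)<.005)&(w[:,0]>.53)&(w[:,0]<.75)&(w[:,1]>0)&(w[:,1]<.25)&(p.max(1)<190)
mm=cv2.morphologyEx(m.reshape(480,640).astype(np.uint8),cv2.MORPH_OPEN,np.ones((3,3)))
q=W[mm>0];rc=cv2.minAreaRect((q[:,:2]*1000).astype(np.float32));print('block',len(q),rc,cv2.boxPoints(rc).round(1).tolist())
# cans inside
for nm,(u,v) in dict(a=(211,222),b=(246,221),c=(211,259),d=(248,257)).items():
    print(nm,np.nanmin(W[v-12:v+12,u-12:u+12,2]).round(3),np.nanmedian(W[v-6:v+6,u-6:u+6,2]).round(3),W[v,u].round(3))
cv2.imwrite('pics/t2z.png',cv2.resize(cv2.imread('pics/t2.png')[190:290,180:290],None,fx=6,fy=6,interpolation=2))
```

```text
panel ((466.6811218261719, 134.36102294921875), (159.11343383789062, 155.5380096435547), 85.89295196533203)
block 3649 ((638.7127685546875, 134.3925323486328), (150.13955688476562, 150.44512939453125), 4.383831977844238) [[558.0999755859375, 203.6999969482422], [569.5999755859375, 53.70000076293945], [719.2999877929688, 65.0999984741211], [707.7999877929688, 215.10000610351562]]
a 0.011 0.031 [0.679 0.196 0.021]
b 0.015 0.053 [0.68  0.115 0.054]
c 0.009 0.032 [0.598 0.193 0.022]
d 0.013 0.053 [0.605 0.108 0.052]
```

View pics/t2z.png

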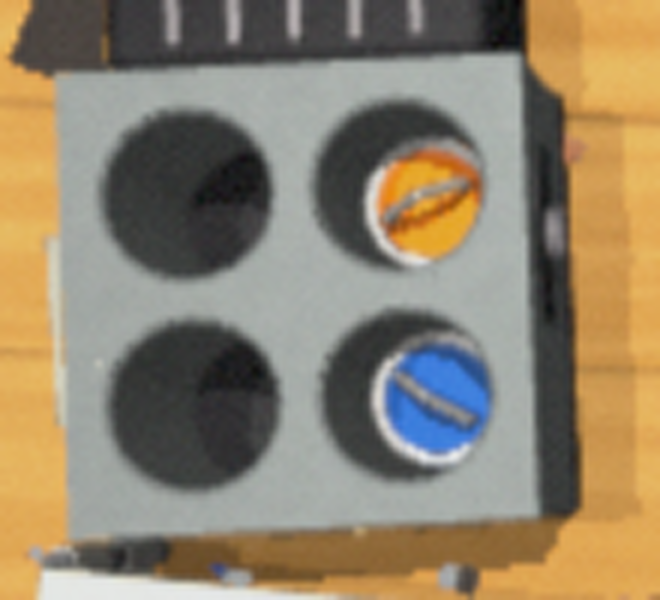

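{"fn": "play_rows", "kwargs": {"commands": [0, 0, 0, 0, 0, 0, 0, 0, 0, 0, 0, 0, -15, 0, 0, 0, -60, 0, 0, 0], "hand": -0.3}}

```text
time: 4.65
ee_pos: [0.4064, 0.1873, 0.2028]
ee_rot: [1.111, 1.27, -1.124]
ft_force: [1.5, 1.2, 0.3]
gripper_width: 0.055
```

{"fn": "play_rows", "kwargs": {"commands": [-50, 0, 0, 0, -80, 0, 0, 0, -80, 0, 0, 0]}}

```text
time: 4.95
ee_pos: [0.4094, 0.1885, 0.2927]
ee_rot: [1.124, 1.261, -1.109]
ft_force: [-0.0, -0.1, -0.7]
gripper_width: 0.0573
```

```bash
python3 -c "
from h import *
go(.498,-.236,.29,-106)"
```

```text
t 4.95 p [0.4094 0.1885 0.2927] rot [ 1.124  1.261 -1.109] F [-0.  -0.1 -0.7] w 0.0573 j [ 0.36 -0.29  1.46 -0.    1.96  1.8 ]
phi now -82.87 -> offset [  2.1  35.2 432.2] turn 0.4038 tilt [-1.     0.01  -0.002]
```

```bash
python3 -c "
from h import *
o=r.get_obs();s=r.snapshot('wrist');Rc=R.from_rotvec(np.ravel(s['rvec'])).as_matrix();c=-Rc.T@np.ravel(s['tvec'])
M=mat(o);print('cam in tool',(M.T@(c-o['ee_pos'])).round(3),'axis in tool',(M.T@Rc.T).round(3).tolist())
# camera above (0.64,0.10) at phi -83
off=(M.T@(c-o['ee_pos']))
t=np.array([.64,.10,.45])
go(*(np.array([.635,.10,.50])-M@off),-106)
"
```

```text
cam in tool [-0.162  0.081 -0.   ] axis in tool [[0.002, -0.294, 0.956], [0.0, -0.956, -0.294], [1.0, 0.0, -0.001]]
t 5.0 p [0.409  0.1883 0.2895] rot [ 1.121  1.263 -1.112] F [-1.2 -0.3 -1.2] w 0.0568 j [ 0.36 -0.29  1.47 -0.    1.96  1.8 ]
phi now -82.87 -> offset [-46.8 134.4 115.6] turn 0.4037 tilt [-1.     0.006 -0.001]
```

{"fn": "play_rows", "kwargs": {"commands": [-47, 134, 116, 0, -47, 134, 116, 0, -47, 134, 116, 0, -47, 134, 116, 0, -47, 134, 116, 0]}}

```text
time: 5.5
ee_pos: [0.5579, 0.0871, 0.3302]
ee_rot: [1.117, 1.266, -1.123]
ft_force: [-0.0, -0.5, 0.1]
gripper_width: 0.057
```

{"fn": "play_rows", "kwargs": {"commands": [0, 0, 0, 0, 0, 0, 0, 0]}}

```text
time: 5.7
ee_pos: [0.5547, 0.0905, 0.3323]
ee_rot: [1.116, 1.267, -1.117]
ft_force: [-0.1, 0.1, 0.1]
gripper_width: 0.0572
```

```bash
python3 -c "
from h import *
obs();s=snap('wrist','w3.png');np.savez('w3.npz',W=cloud(s),px=s['pixels'],K=s['K'],rvec=s['rvec'],tvec=s['tvec'])
s=cv2.imread('pics/w3.png');print(s.shape)
"
```

```text
t 5.7 p [0.5547 0.0905 0.3323] rot [ 1.116  1.267 -1.117] F [-0.1  0.1  0.1] w 0.0572 j [0.1  0.04 1.09 0.   2.02 1.55]
(480, 640, 3)
```

View pics/w3.png

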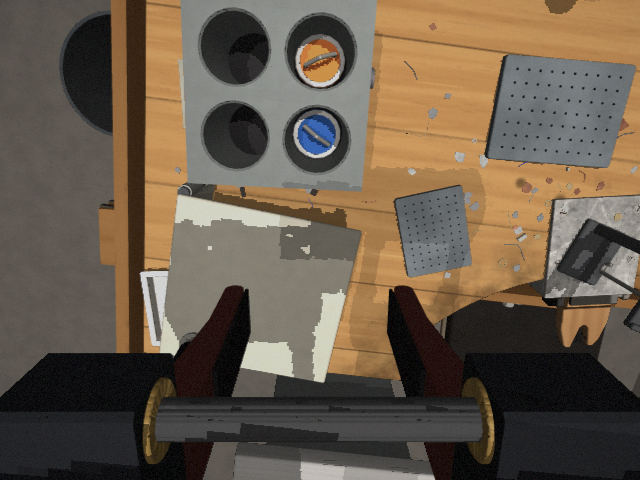

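```bash
cat > loops.py <<'E'
from h import *
def loops(d,zoff=0,verbose=1):
    W=d['W'];px=d['px'].astype(int)
    hsv=cv2.cvtColor(d['px'],cv2.COLOR_RGB2HSV)
    out={}
    for nm,c,lo,hi in(('blue',(.609,.098),100,125),('orange',(.676,.104),5,22)):
        m=(np.hypot(W[...,0]-c[0],W[...,1]-c[1])<.026)
        lp=W[m&(W[...,2]>.062)&(W[...,2]<.1)]
        lid=W[m&(hsv[...,0]>=lo)&(hsv[...,0]<=hi)&(hsv[...,1]>120)&(abs(W[...,2]-.052)<.006)]
        print(nm,'loop n',len(lp),'z',lp[:,2].min().round(4),lp[:,2].max().round(4),'lid n',len(lid),'z',np.median(lid[:,2]).round(4))
        vx,vy,x0,y0=cv2.fitLine((lp[:,:2]*1000).astype(np.float32),cv2.DIST_HUBER,0,.01,.01).ravel()
        top=lp[lp[:,2]>lp[:,2].max()-.008]
        (cc,rad)=cv2.minEnclosingCircle((lid[:,:2]*1000).astype(np.float32))
        t=(lp[:,:2]*1000-[x0,y0])@[vx,vy]
        mid=np.array([x0,y0])+np.array([vx,vy])*(t.min()+t.max())/2
        print('  line yaw',np.degrees(np.arctan2(vy,vx)).round(1),'can x yaw',(np.degrees(np.arctan2(vy,vx))-90).round(1),'span',t.min().round(1),t.max().round(1),'mid',mid.round(1),'topmean',(top.mean(0)*1000).round(1),'lid circ',np.round(cc,1),round(rad,1))
E
python3 - <<'E'
from loops import *
d=np.load('w3.npz');loops(d)
W=d['W'];px=d['px'].astype(int)
m=(abs(W[...,2]-.125)<.005)&(W[...,0]>.53)&(W[...,0]<.73)&(W[...,1]>0.03)&(W[...,1]<.23)
q=W[m];print(np.median(q[:,2]));rc=cv2.minAreaRect((q[:,:2]*1000).astype(np.float32));print(rc,cv2.boxPoints(rc))
cv2.imwrite('pics/w3z.png',cv2.resize(cv2.imread('pics/w3.png')[0:180,270:370],None,fx=5,fy=5,interpolation=2)[:600])
# slate
m=(abs(W[...,2]-.010)<.0045)&(W[...,0]>.57)&(W[...,1]<-.07)
mm=cv2.morphologyEx((m&(px.max(-1)-px.min(-1)<35)).astype(np.uint8),cv2.MORPH_OPEN,np.ones((5,5)))
n,l,st,ce=cv2.connectedComponentsWithStats(mm)
for i in range(1,n):
    if st[i,4]>3000:
        q=W[l==i];rc=cv2.minAreaRect((q[:,:2]*1000).astype(np.float32));print('slate',st[i],rc)
E
```

```text
blue loop n 213 z 0.0621 0.0999 lid n 990 z 0.0528
  line yaw 80.1 can x yaw -9.9 span -23.6 20.4 mid [607.7  94.5] topmean [614.8  78.2  96.2] lid circ [609.5 100. ] 21.4
orange loop n 592 z 0.0623 0.0999 lid n 1167 z 0.0528
  line yaw 66.3 can x yaw -23.7 span -27.5 21.0 mid [692.6  96.1] topmean [695.5  97.4  96.2] lid circ [673.5 103.1] 21.5
0.12513265918009636
((630.6658325195312, 139.84722900390625), (152.22396850585938, 165.4376220703125), 7.228586673736572) [[544.75037 212.33156]
 [565.56714  48.20883]
 [716.5813   67.3629 ]
 [695.7645  231.48563]]
slate [  487    55   149   113 13315] ((658.9848022460938, -156.22108459472656), (107.87397003173828, 139.8874053955078), 2.722243309020996)
```

View pics/w3z.png

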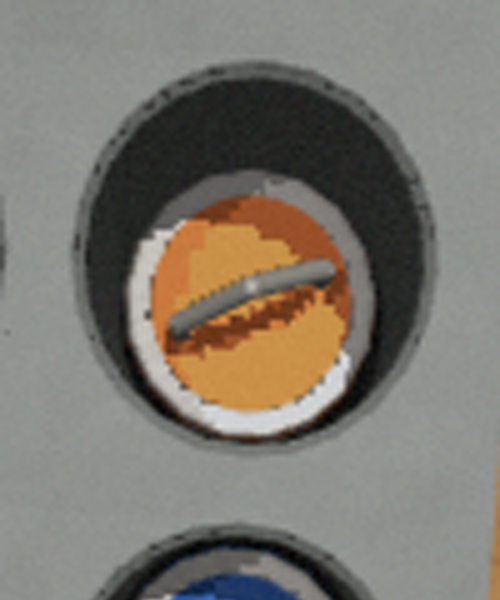

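```bash
cat > loops.py <<'E'
from h import *
def loops(d):
    W=d['W']
    for nm,c in(('blue',(.6095,.100)),('orange',(.6735,.1031))):
        m=(np.hypot(W[...,0]-c[0],W[...,1]-c[1])<.019)
        lp=W[m&(W[...,2]>.063)&(W[...,2]<.092)]
        vx,vy,x0,y0=cv2.fitLine((lp[:,:2]*1000).astype(np.float32),cv2.DIST_HUBER,0,.01,.01).ravel()
        t=(lp[:,:2]*1000-[x0,y0])@[vx,vy]
        mid=np.array([x0,y0])+np.array([vx,vy])*(t.min()+t.max())/2
        top=lp[lp[:,2]>lp[:,2].max()-.004]
        print(nm,len(lp),'can x yaw',(np.degrees(np.arctan2(vy,vx))-90).round(1),'span',t.min().round(1),t.max().round(1),'mid',mid.round(1),'top',(top.mean(0)*1000).round(1))
E
python3 -c "
from loops import *
loops(np.load('w3.npz'))
go(.498,-.236,.29,-106)"
```

```text
blue 143 can x yaw -29.7 span -16.0 15.3 mid [607.1 100.2] top [606.8 100.   84.9]
orange 170 can x yaw -153.8 span -15.6 15.9 mid [674.4 105.3] top [674.4 105.7  85. ]
t 5.75 p [0.5546 0.0907 0.3328] rot [ 1.116  1.267 -1.116] F [-0.1 -0.4 -0.5] w 0.0573 j [0.1  0.04 1.09 0.   2.02 1.55]
phi now -82.78 -> offset [ 42.8 -97.2 317. ] turn 0.4053 tilt [-1.    -0.001 -0.   ]
```

{"fn": "play_rows", "kwargs": {"commands": [35, -97, 317, 0.405, 35, -97, 317, 0.405, 35, -97, 317, 0.405, 35, -97, 317, 0.405, 35, -97, 317, 0.405]}}

```text
time: 6.25
ee_pos: [0.5118, -0.1554, 0.3071]
ee_rot: [1.412, 1.063, -1.41]
ft_force: [1.6, 0.2, 0.7]
gripper_width: 0.057
```

```bash
python3 -c "
from h import *
go(.498,-.236,.29,-106)"
```

```text
t 6.25 p [ 0.5118 -0.1554  0.3071] rot [ 1.412  1.063 -1.41 ] F [1.6 0.2 0.7] w 0.057 j [-0.36 -0.05  1.22  0.    1.97  1.49]
phi now -105.94 -> offset [17.1  8.8 81.3] turn 0.001 tilt [-1.     0.001 -0.   ]
```

{"fn": "play_rows", "kwargs": {"commands": [17, 9, 81, 0, 17, 9, 81, 0, 17, 9, 81, 0, 17, 9, 81, 0]}}

```text
time: 6.65
ee_pos: [0.4989, -0.2346, 0.2899]
ee_rot: [1.413, 1.064, -1.412]
ft_force: [1.3, 0.2, -0.4]
gripper_width: 0.0569
```

```bash
python3 -c "
from h import *
obs();s=snap('wrist','w4.png');W=cloud(s);px=s['pixels'].astype(int)
m=(W[...,2]>.155)&(W[...,2]<.2)&(px[...,0]>150)&(px[...,2]<100)&(abs(W[...,0]-.5)<.04)
q=W[m];print(len(q),q.min(0),q.max(0));t=q[q[:,2]>.183];print(len(t),t.mean(0),cv2.minAreaRect((t[:,:2]*1000).astype(np.float32)))
m=(abs(W[...,2]-.133)<.004)&(px.max(-1)<140)&(abs(W[...,0]-.5)<.08)&(abs(W[...,1]+.24)<.07)
print(cv2.minAreaRect((W[m][:,:2]*1000).astype(np.float32)))
m=(px[...,0]>120)&(px[...,2]<90)&(px[...,1]>80)&(abs(W[...,2]-.138)<.005)&(abs(W[...,0]-.5)<.03)&(abs(W[...,1]+.236)<.03)
print('collar',m.sum(),cv2.minEnclosingCircle((W[m][:,:2]*1000).astype(np.float32)))
"
```

```text
t 6.65 p [ 0.4989 -0.2346  0.2899] rot [ 1.413  1.064 -1.412] F [ 1.3  0.2 -0.4] w 0.0569 j [-0.5  -0.02  1.22  0.    1.94  1.35]
507 [ 0.48908234 -0.24455926  0.1575167 ] [ 0.50678161 -0.22635313  0.18958295]
505 [ 0.49815737 -0.23530212  0.18749314] ((497.80523681640625, -235.30035400390625), (15.016641616821289, 15.0489501953125), 63.461063385009766)
((506.2091369628906, -237.51634216308594), (39.0418815612793, 76.0302963256836), 74.79679870605469)
collar 399 ((497.4137268066406, -234.88876342773438), 13.948049545288086)
```

View pics/w4.png

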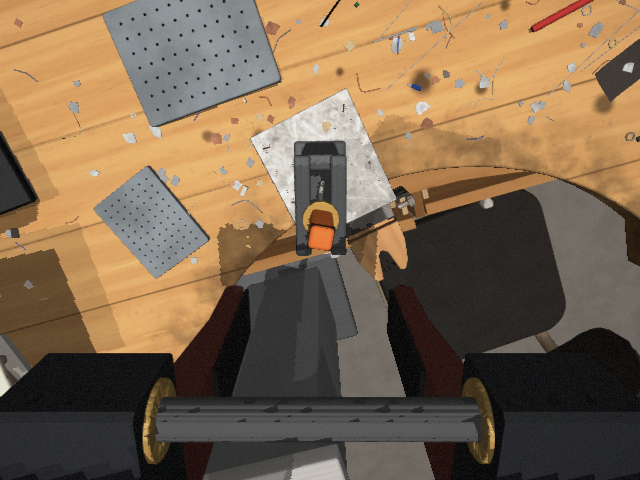

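```bash
python3 -c "
from h import *
go(.4977,-.2352,.147,-116.5)"
```

```text
t 6.7 p [ 0.4993 -0.234   0.2903] rot [ 1.412  1.064 -1.411] F [0.6 0.6 0.4] w 0.0568 j [-0.5  -0.02  1.22  0.    1.94  1.35]
phi now -105.99 -> offset [143.3  -1.3   1.7] turn 0.1835 tilt [-1.     0.001 -0.   ]
```

{"fn": "play_rows", "kwargs": {"commands": [10, -1.3, 1.7, 0.1, 40, -1.3, 1.7, 0.183, 80, -1.3, 1.7, 0.183, 115, -1.3, 1.7, 0.183, 143, -1.3, 1.7, 0.183]}}

```text
time: 7.2
ee_pos: [0.4978, -0.2342, 0.1453]
ee_rot: [1.54, 0.956, -1.539]
ft_force: [0.0, 0.0, 0.2]
gripper_width: 0.0572
```

{"fn": "play_rows", "kwargs": {"commands": [0, 0, 0, 0, 0, 0, 0, 0]}}

```text
time: 7.4
ee_pos: [0.4981, -0.2353, 0.1479]
ee_rot: [1.541, 0.954, -1.54]
ft_force: [-0.8, 0.3, 0.8]
gripper_width: 0.0571
```

```bash
python3 -c "
from h import *
go(.4977,-.2352,.147,-116.5)"
```

```text
t 7.4 p [ 0.4981 -0.2353  0.1479] rot [ 1.541  0.954 -1.54 ] F [-0.8  0.3  0.8] w 0.0571 j [-0.5  -0.04  1.5   0.    1.69  1.53]
phi now -116.42 -> offset [ 0.9 -0.4  0.1] turn 0.0014 tilt [-1.     0.001 -0.   ]
```

{"fn": "play_rows", "kwargs": {"commands": [0, 0, 0, 0, 0, 0, 0, 0, 0, 0, 0, 0, 0, 0, 0, 0, 0, 0, 0, 0], "hand": 1, "grip_force": 40}}

```text
time: 7.9
ee_pos: [0.4977, -0.2368, 0.1471]
ee_rot: [1.542, 0.953, -1.542]
ft_force: [0.0, 0.1, -0.5]
gripper_width: 0.0203
```

{"fn": "play_rows", "kwargs": {"commands": [-3, 0, 0, 0, -6, 0, 0, 0, -10, 0, 0, 0, -13, 0, 0, 0, -13, 0, 0, 0]}}

```text
time: 8.4
ee_pos: [0.4978, -0.2368, 0.1605]
ee_rot: [1.542, 0.952, -1.541]
ft_force: [-0.3, 0.1, -1.6]
gripper_width: 0.016
```

```bash
python3 -c "
from h import *
o=obs();p=o['ee_pos']
e=np.array([.9655,-.2605]);q=p[:2]-.075*e
go(q[0],q[1],p[2],-116.5)
s=snap('scene','s5.png')
cv2.imwrite('pics/s5z.png',cv2.resize(cv2.imread('pics/s5.png')[200:400,240:440],None,fx=3,fy=3,interpolation=2))
"
```

```text
t 8.4 p [ 0.4978 -0.2368  0.1605] rot [ 1.542  0.952 -1.541] F [-0.3  0.1 -1.6] w 0.016 j [-0.51 -0.04  1.48  0.    1.71  1.53]
t 8.4 p [ 0.4978 -0.2368  0.1605] rot [ 1.542  0.952 -1.541] F [-0.3  0.1 -1.6] w 0.016 j [-0.51 -0.04  1.48  0.    1.71  1.53]
phi now -116.54 -> offset [ -0.1 -73.5  14.9] turn -0.0007 tilt [-1.     0.001  0.   ]
```

View pics/s5z.png

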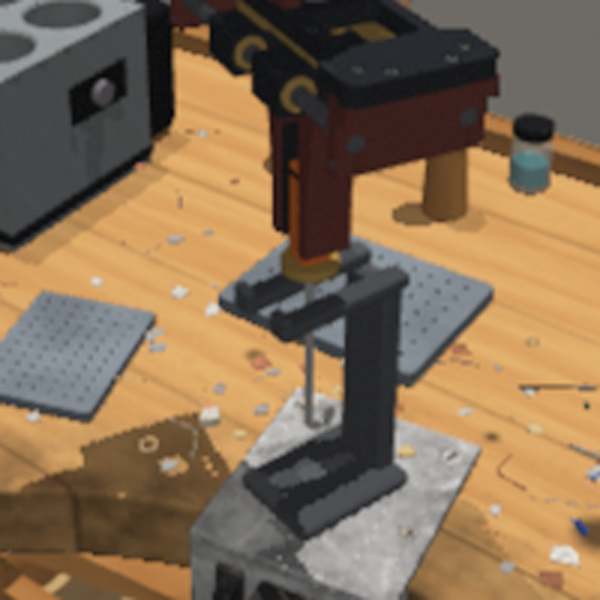

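{"fn": "play_rows", "kwargs": {"commands": [-7, 0, 0, 0, -7, -20, 4, 0, -7, -40, 8, 0, -7, -60, 12, 0, -7, -74, 15, 0]}}

```text
time: 8.95
ee_pos: [0.4238, -0.2167, 0.1672]
ee_rot: [1.542, 0.953, -1.542]
ft_force: [0.2, -1.0, -1.4]
gripper_width: 0.0158
```

{"fn": "play_rows", "kwargs": {"commands": [-50, 0, 0, 0, -100, 0, 0, 0, -150, 0, 0, 0, -190, 0, 0, 0, -190, 0, 0, 0]}}

```text
time: 9.45
ee_pos: [0.4252, -0.2173, 0.3641]
ee_rot: [1.544, 0.942, -1.534]
ft_force: [0.1, 0.4, -0.4]
gripper_width: 0.0159
```

```bash
python3 -c "
from h import *
obs()
s=snap('scene','s6.png');np.savez('s6.npz',W=cloud(s),px=s['pixels'],K=s['K'],rvec=s['rvec'],tvec=s['tvec'])
cv2.imwrite('pics/s6z.png',cv2.resize(cv2.imread('pics/s6.png')[150:350,230:430],None,fx=3,fy=3,interpolation=2))
"
```

```text
t 9.45 p [ 0.4252 -0.2173  0.3641] rot [ 1.544  0.942 -1.534] F [ 0.1  0.4 -0.4] w 0.0159 j [-0.54 -0.17  1.23  0.    2.07  1.49]
```

View pics/s6.png

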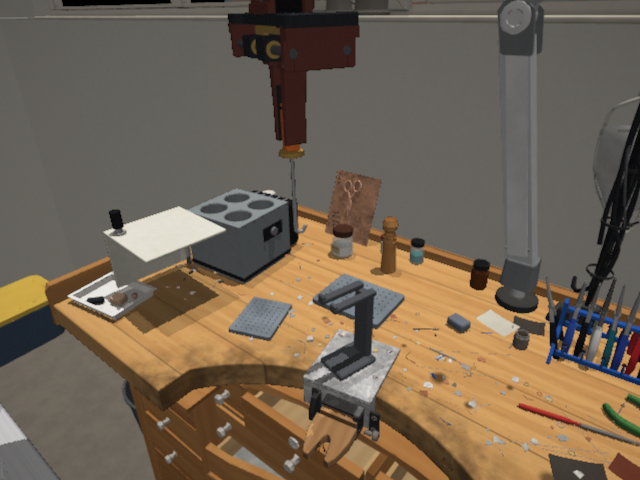

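```bash
python3 -c "
from h import *
d=np.load('s6.npz');W=d['W'];px=d['px'].astype(int)
o=r.get_obs();p=o['ee_pos'];M=mat(o)
m=(np.hypot(W[...,0]-p[0],W[...,1]-p[1])<.05)&(W[...,2]<p[2]-.005)&(W[...,2]>.2)
v,u=np.where(m);T=(W[m]-p)@M*1000
for z0 in range(5,125,8):
    k=(T[:,0]>=z0)&(T[:,0]<z0+8)
    if k.any(): print(z0,k.sum(),np.median(T[k],0).round(1),T[k].min(0).round(1),T[k].max(0).round(1))
print(T[:,0].max())
"
python3 - <<'E'
import cv2
s=cv2.imread('pics/s6.png')[130:245,250:350];cv2.imwrite('pics/s6z.png',cv2.resize(s,None,fx=5,fy=5,interpolation=2))
E
```

```text
5 198 [ 7.3 -3.8  9.3] [  5.1 -13.9 -11.1] [11.7 13.5 15.9]
13 21 [18.1 -0.7  1.9] [14.9 -2.1 -1.2] [20.8  2.5  4. ]
21 28 [25.  -0.   2.3] [21.  -2.3  0.5] [28.8  2.2  3.5]
29 27 [32.7 -0.4  2. ] [29.2 -2.1  0.2] [36.1  1.6  3.9]
37 29 [40.9 -0.1  2.2] [37.4 -1.8 -0.2] [44.9  2.5  4.3]
45 27 [49.4  0.3  1.9] [45.  -2.1  0.3] [52.9  2.2  3.7]
53 24 [57.1 -0.1  2.2] [53.3 -1.6 -0.3] [60.9  1.6  4.1]
61 25 [65.2 -0.1  2.2] [61.  -1.5  0.6] [68.6  2.9  4. ]
69 26 [73.1 -0.   2.1] [69.3 -1.6  0.3] [76.6  2.2  3.8]
77 21 [80.4  0.   2.1] [77.3 -1.3 -0.9] [84.9  2.1  4.3]
85 26 [88.7  0.5  2. ] [85.1 -2.1  0.7] [92.8  3.2  4.5]
93 36 [98.1  1.   2.2] [93.3 -1.5 -0.6] [100.9  13.6   3.8]
101 42 [103.7   6.6   2. ] [101.   -0.7  -0.6] [106.5  13.7   4.2]
106.47901176921312
```

View pics/s6z.png

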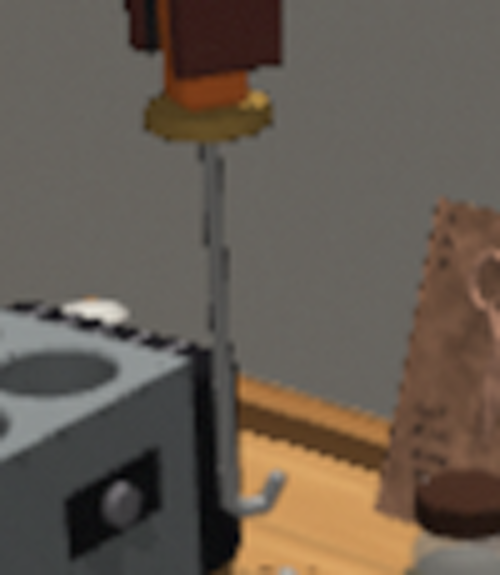

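```bash
python3 -c "
from h import *
go(.5906,.1097,.28,-119.7)"
```

```text
t 9.5 p [ 0.4252 -0.2173  0.3605] rot [ 1.543  0.947 -1.537] F [-0.3  0.6 -0.9] w 0.016 j [-0.54 -0.17  1.23 -0.    2.07  1.49]
phi now -116.54 -> offset [  80.3    1.4 -366.5] turn 0.0552 tilt [-1.     0.007  0.001]
```

{"fn": "play_rows", "kwargs": {"commands": [0, 0, -35, 0.01, 0, 0, -75, 0.02, 0, 0, -115, 0.03, 0, 0, -155, 0.04, 0, 0, -195, 0.055]}}

```text
time: 10.0
ee_pos: [0.512, -0.041, 0.3546]
ee_rot: [1.578, 0.919, -1.583]
ft_force: [0.6, 0.0, -1.1]
gripper_width: 0.0157
```

{"fn": "play_rows", "kwargs": {"commands": [10, 0, -40, 0, 20, 0, -80, 0, 30, 0, -120, 0, 40, 0, -150, 0, 50, 0, -170, 0]}}

```text
time: 10.5
ee_pos: [0.5962, 0.1071, 0.3034]
ee_rot: [1.576, 0.921, -1.583]
ft_force: [-0.3, -0.6, -0.8]
gripper_width: 0.0159
```

```bash
python3 -c "
from h import *
go(.5906,.1097,.28,-119.7)"
```

```text
t 10.5 p [0.5962 0.1071 0.3034] rot [ 1.576  0.921 -1.583] F [-0.3 -0.6 -0.8] w 0.0159 j [0.12 0.14 1.03 0.   1.97 2.21]
phi now -119.59 -> offset [23.4 -6.1  0.5] turn 0.0019 tilt [-1.    -0.004  0.002]
```

{"fn": "play_rows", "kwargs": {"commands": [23, -6, 0.5, 0, 23, -6, 0.5, 0, 23, -6, 0.5, 0, 23, -6, 0.5, 0]}}

```text
time: 10.9
ee_pos: [0.5908, 0.1069, 0.2852]
ee_rot: [1.582, 0.916, -1.579]
ft_force: [-0.3, 1.3, 0.9]
gripper_width: 0.0158
```

```bash
python3 -c "
from h import *
go(.5906,.1097,.169,-119.7)
s=snap('wrist','w7.png');np.savez('w7.npz',W=cloud(s),px=s['pixels'])
from loops import loops
loops(np.load('w7.npz'))
"
```

```text
t 10.9 p [0.5908 0.1069 0.2852] rot [ 1.582  0.916 -1.579] F [-0.3  1.3  0.9] w 0.0158 j [ 0.12  0.11  1.1  -0.    1.93  2.21]
phi now -119.75 -> offset [116.2  -1.7  -2.2] turn -0.0009 tilt [-1.     0.002 -0.001]
blue 171 can x yaw -29.4 span -15.5 15.5 mid [607.5 100. ] top [607.2 100.   84.7]
orange 185 can x yaw -153.6 span -16.5 14.7 mid [674.5 105.1] top [674.8 104.8  85.1]
```

View pics/w7.png

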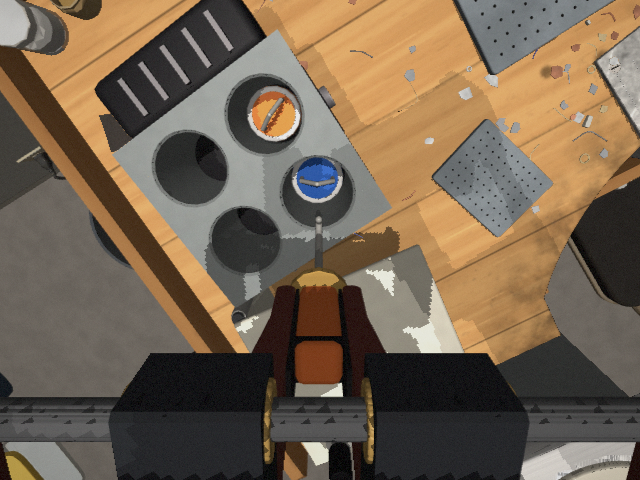

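{"fn": "play_rows", "kwargs": {"commands": [15, -1.7, -2.2, 0, 30, -1.7, -2.2, 0, 30, -1.7, -2.2, 0, 30, -1.7, -2.2, 0]}}

```text
time: 11.35
ee_pos: [0.5903, 0.11, 0.2549]
ee_rot: [1.581, 0.917, -1.579]
ft_force: [0.0, 0.4, -0.1]
gripper_width: 0.016
```

```bash
python3 -c "
from h import *
go(.5906,.1097,.169,-119.7)
"
```

```text
t 11.35 p [0.5903 0.11   0.2549] rot [ 1.581  0.917 -1.579] F [ 0.   0.4 -0.1] w 0.016 j [ 0.13  0.1   1.16 -0.    1.88  2.22]
phi now -119.73 -> offset [85.9  0.3  0.2] turn -0.0005 tilt [-1.     0.001 -0.001]
```

{"fn": "play_rows", "kwargs": {"commands": [20, 0, 0, 0, 40, 0, 0, 0, 60, 0, 0, 0, 77, 0, 0, 0, 86, 0, 0, 0]}}

```text
time: 11.85
ee_pos: [0.5902, 0.1102, 0.1676]
ee_rot: [1.58, 0.918, -1.58]
ft_force: [0.5, -0.2, -1.3]
gripper_width: 0.0158
```

{"fn": "play_rows", "kwargs": {"commands": [0, 0, 0, 0, 0, 0, 0, 0]}}

```text
time: 12.05
ee_pos: [0.5907, 0.1104, 0.1692]
ee_rot: [1.581, 0.917, -1.578]
ft_force: [0.1, 0.3, -0.3]
gripper_width: 0.0162
```

```bash
python3 -c "
from h import *
go(.5906,.1097,.169,-119.7)
s=snap('wrist','w8.png')
"
```

```text
t 12.05 p [0.5907 0.1104 0.1692] rot [ 1.581  0.917 -1.578] F [ 0.1  0.3 -0.3] w 0.0162 j [ 0.13  0.09  1.33 -0.    1.72  2.22]
phi now -119.7 -> offset [0.2 0.3 0.6] turn 0.0 tilt [-1.     0.001 -0.001]
```

View pics/w8.png

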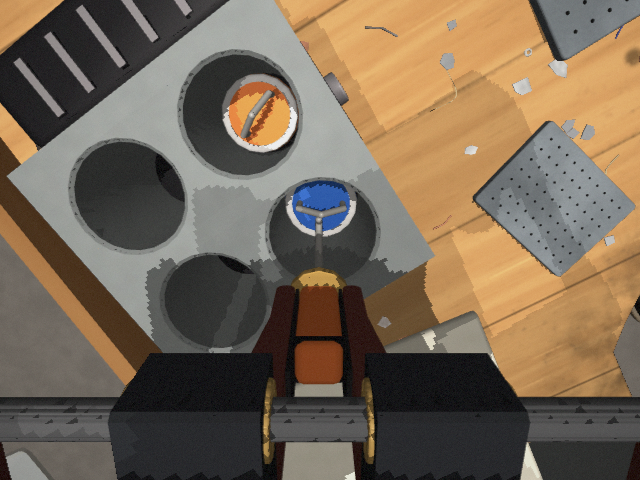

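{"fn": "play_rows", "kwargs": {"commands": [0, 5, 0.3, 0, 0, 9, 0.3, 0, 0, 13.5, 0.3, 0, 0, 13.5, 0.3, 0]}}

```text
time: 12.5
ee_pos: [0.6023, 0.103, 0.1677]
ee_rot: [1.58, 0.917, -1.58]
ft_force: [-0.2, 0.0, -1.2]
gripper_width: 0.0161
```

{"fn": "play_rows", "kwargs": {"commands": [-5, 0, 0, 0, -10, 0, 0, 0, -15, 0, 0, 0, -20, 0, 0, 0, -25, 0, 0, 0]}}

```text
time: 13.0
ee_pos: [0.6016, 0.1036, 0.1932]
ee_rot: [1.58, 0.918, -1.58]
ft_force: [0.4, -0.6, -2.3]
gripper_width: 0.0158
```

```bash
python3 -c "
from h import *
obs()
s=snap('wrist','w9.png')
"
```

```text
t 13.0 p [0.6016 0.1036 0.1932] rot [ 1.58   0.918 -1.58 ] F [ 0.4 -0.6 -2.3] w 0.0158 j [0.11 0.12 1.26 0.   1.77 2.2 ]
```

View pics/w9.png

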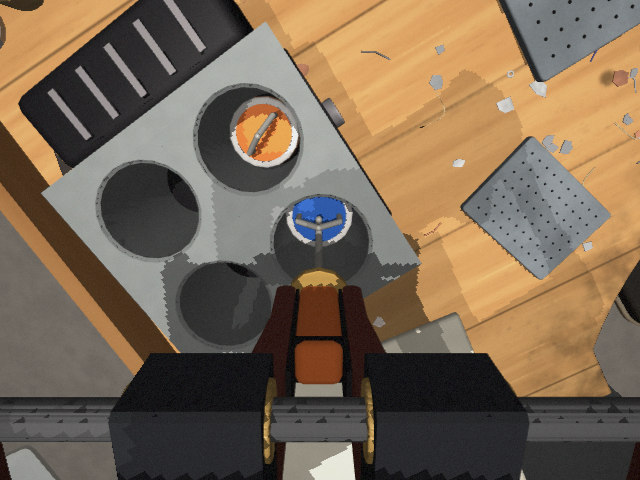

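{"fn": "play_rows", "kwargs": {"commands": [-15, 0, 0, 0, -32, 0, 0, 0, -50, 0, 0, 0, -68, 0, 0, 0, -85, 0, 0, 0]}}

```text
time: 13.55
ee_pos: [0.6017, 0.1035, 0.2795]
ee_rot: [1.58, 0.918, -1.579]
ft_force: [-0.0, -0.4, -2.8]
gripper_width: 0.0157
```

{"fn": "play_rows", "kwargs": {"commands": [-15, 0, 0, 0, -32, 0, 0, 0, -48, 0, 0, 0, -56, 0, 0, 0, -60, 0, 0, 0]}}

```text
time: 14.05
ee_pos: [0.6019, 0.1035, 0.3392]
ee_rot: [1.581, 0.917, -1.578]
ft_force: [-0.1, 0.2, -2.7]
gripper_width: 0.0164
```

```bash
python3 -c "
from h import *
obs()
s=snap('wrist','w10.png')
s=snap('scene','s10.png');np.savez('s10.npz',W=cloud(s),px=s['pixels'])
cv2.imwrite('pics/s10z.png',cv2.resize(cv2.imread('pics/s10.png')[60:260,140:400],None,fx=3,fy=3,interpolation=2))
"
```

```text
t 14.05 p [0.6019 0.1035 0.3392] rot [ 1.581  0.917 -1.578] F [-0.1  0.2 -2.7] w 0.0164 j [ 0.11  0.18  0.92 -0.    2.04  2.2 ]
```

View pics/s10z.png

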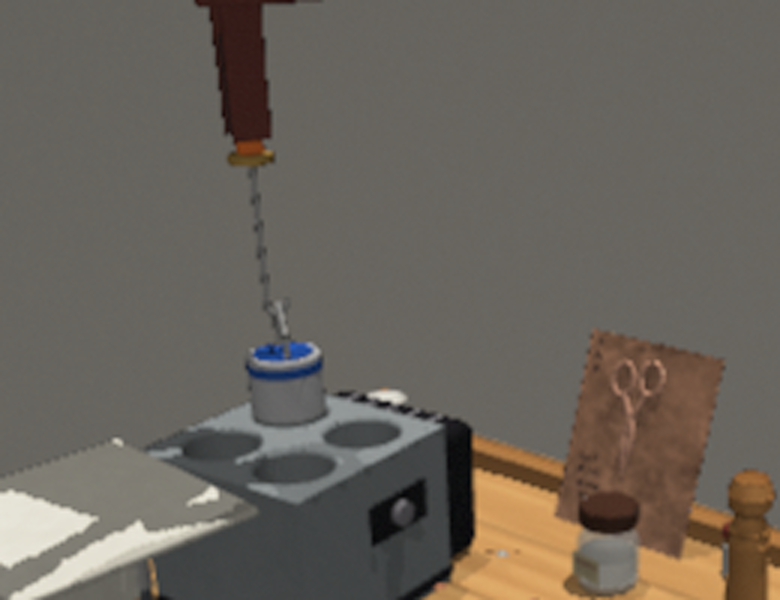

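View pics/w10.png

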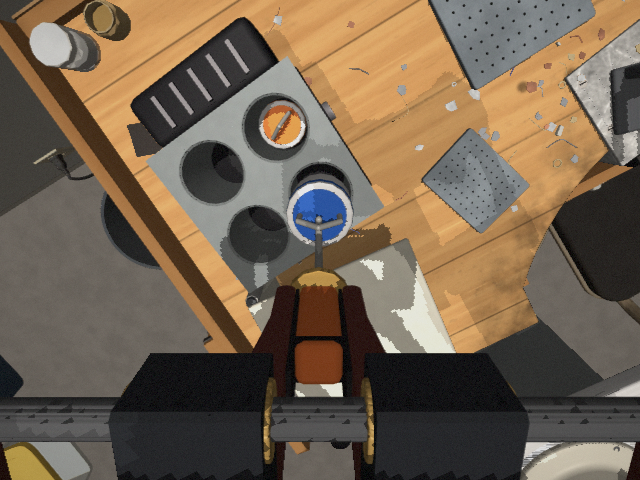

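```bash
cat > slate.py <<'E'
from h import *
def slate(cam='top'):
    s=r.snapshot(cam);W=cloud(s);px=s['pixels'].astype(int)
    m=(abs(W[...,2]-.010)<.006)&(W[...,0]>.55)&(W[...,1]<-.03)&(W[...,1]>-.30)&(px.max(-1)-px.min(-1)<35)&(px.max(-1)<170)
    mm=cv2.morphologyEx(m.astype(np.uint8),cv2.MORPH_CLOSE,np.ones((3,3)))
    mm=cv2.morphologyEx(mm,cv2.MORPH_OPEN,np.ones((5,5)))
    n,l,st,ce=cv2.connectedComponentsWithStats(mm)
    for i in range(1,n):
        if st[i,4]>400:
            q=W[l==i];rc=cv2.minAreaRect((q[:,:2]*1000).astype(np.float32));print('slate',st[i],np.round(rc[0],1),np.round(rc[1],1),round(rc[2],1))
E
python3 -c "
from slate import *
slate()
go(.657+.0052*-1,-.121+.003,.34,-119.7)
"
```

```text
slate [ 342  212   64   49 3015] [ 659.6 -158.4] [106.2 138.3] 1.9
t 14.2 p [0.6018 0.1035 0.3374] rot [ 1.579  0.918 -1.58 ] F [ 1.   0.1 -2.3] w 0.0157 j [0.11 0.18 0.93 0.   2.03 2.2 ]
phi now -119.69 -> offset [ -2.6 153.2 167.6] turn 0.0001 tilt [-1. -0.  0.]
```

{"fn": "play_rows", "kwargs": {"commands": [0, 4, 5, 0, 0, 12, 13, 0, 0, 22, 25, 0, 0, 35, 38, 0, 0, 49, 54, 0]}}

```text
time: 14.7
ee_pos: [0.6179, 0.0304, 0.3376]
ee_rot: [1.58, 0.917, -1.58]
ft_force: [-0.4, -0.1, -2.5]
gripper_width: 0.0159
```

{"fn": "play_rows", "kwargs": {"commands": [0, 15, 17, 0, 0, 31, 34, 0, 0, 46, 50, 0, 0, 60, 65, 0, 0, 72, 79, 0]}}

```text
time: 15.2
ee_pos: [0.6412, -0.0748, 0.3374]
ee_rot: [1.581, 0.917, -1.581]
ft_force: [1.0, -1.2, -0.7]
gripper_width: 0.0159
```

{"fn": "play_rows", "kwargs": {"commands": [0, 11, 12, 0, 0, 20, 22, 0, 0, 27, 29, 0, 0, 30, 33, 0, 0, 32, 34, 0]}}

```text
time: 15.7
ee_pos: [0.652, -0.1176, 0.3378]
ee_rot: [1.58, 0.918, -1.58]
ft_force: [0.0, -0.3, -2.5]
gripper_width: 0.0158
```

```bash
python3 -c "
from slate import *
slate()
go(.657+.0052*-1,-.121+.003,.20,-119.7)
s=snap('wrist','w11.png')
s=snap('scene','s11.png')
cv2.imwrite('pics/s11z.png',cv2.resize(cv2.imread('pics/s11.png')[100:320,240:440],None,fx=3,fy=3,interpolation=2)[:600])
"
```

```text
slate [351 243  38  18 518] [ 625.  -150.7] [37.3 82. ] 1.7
t 15.75 p [ 0.6521 -0.1175  0.3377] rot [ 1.58   0.918 -1.58 ] F [-0.7  0.5 -3.1] w 0.0157 j [-0.23  0.34  0.74  0.    2.06  1.86]
phi now -119.68 -> offset [137.7  -0.    0.6] turn 0.0003 tilt [-1. -0. -0.]
```

View pics/s11z.png

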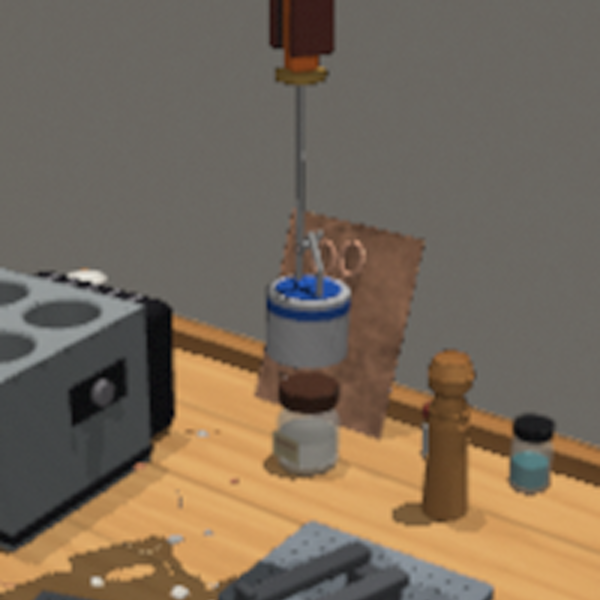

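View pics/w11.png

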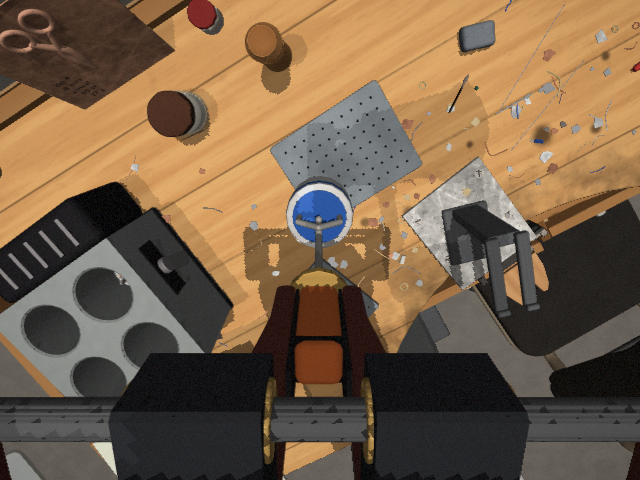

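```bash
python3 -c "
from slate import *
s=r.snapshot('wrist');W=cloud(s)
for u,v in((375,84),(419,162),(275,150),(350,205)): print(u,v,W[v,u].round(4))
p=W[162,419][:2];q=W[84,375][:2];t=W[150,275][:2]
print((q-p),(t-q),'center',(p+t)/2)
s=snap('top','t11.png')
"
```

```text
375 84 [ 0.711  -0.219   0.0114]
419 162 [ 0.613  -0.2241  0.0093]
275 150 [ 0.7045 -0.0903  0.0103]
350 205 [ 0.6525 -0.1423  0.2012]
[0.09801939 0.00515074] [-0.00649307  0.12865789] center [ 0.65875951 -0.15721104]
```

View pics/t11.png

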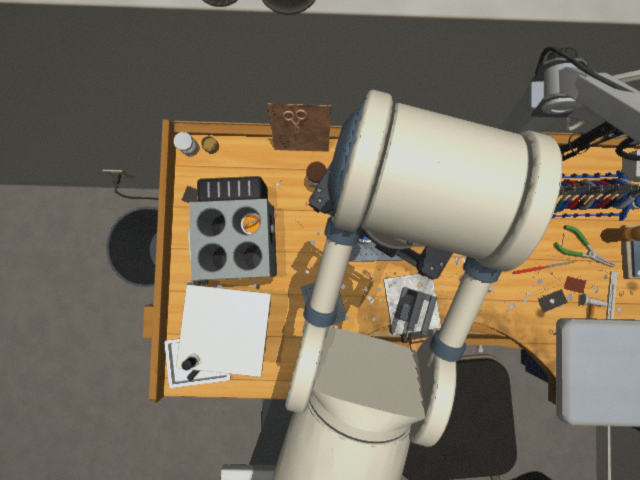

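{"fn": "play_rows", "kwargs": {"commands": [15, 0, 0.5, 0, 40, 0, 0.5, 0, 70, 0, 0.5, 0, 100, 0, 0.5, 0, 125, 0, 0.5, 0]}}

```text
time: 16.45
ee_pos: [0.6513, -0.1171, 0.2109]
ee_rot: [1.579, 0.919, -1.58]
ft_force: [-0.2, 0.5, -2.5]
gripper_width: 0.0159
```

{"fn": "play_rows", "kwargs": {"commands": [10, 0, 0, 0, 17, 0, 0, 0, 21, 0, 0, 0, 21, 0, 0, 0, 21, 0, 0, 0]}}

```text
time: 16.95
ee_pos: [0.6522, -0.1179, 0.1933]
ee_rot: [1.581, 0.916, -1.578]
ft_force: [0.0, 0.1, -2.4]
gripper_width: 0.0158
```

```bash
python3 -c "
from slate import *
obs()
s=snap('wrist','w12.png')
s=snap('scene','s12.png')
cv2.imwrite('pics/s12z.png',cv2.resize(cv2.imread('pics/s12.png')[180:340,270:440],None,fx=4,fy=4,interpolation=2)[:600])
"
```

```text
t 16.95 p [ 0.6522 -0.1179  0.1933] rot [ 1.581  0.916 -1.578] F [ 0.   0.1 -2.4] w 0.0158 j [-0.23  0.26  1.1   0.    1.78  1.86]
```

View pics/s12z.png

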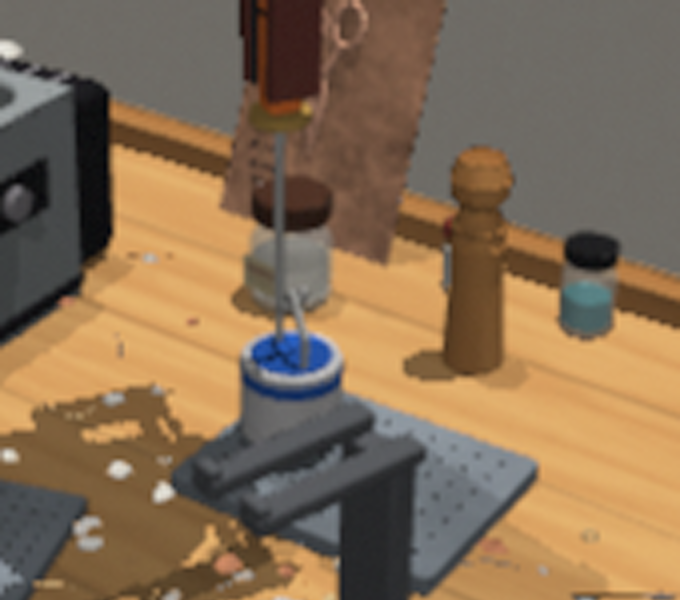

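View pics/w12.png

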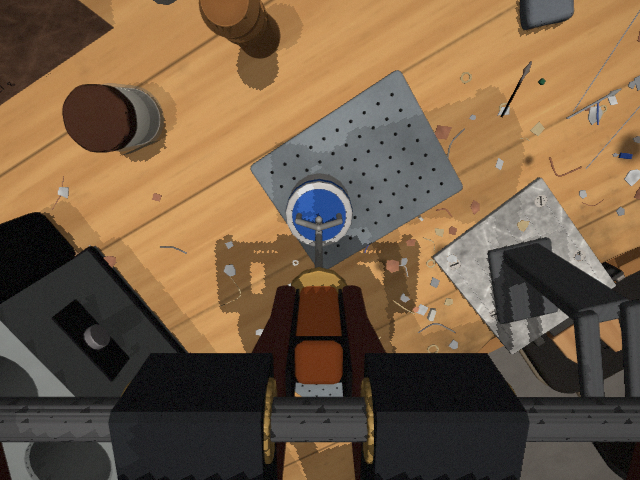

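{"fn": "play_rows", "kwargs": {"commands": [4, 0, 0, 0, 8, 0, 0, 0, 12, 0, 0, 0, 16, 0, 0, 0, 16, 0, 0, 0]}}

```text
time: 17.55
ee_pos: [0.6514, -0.1177, 0.1748]
ee_rot: [1.579, 0.919, -1.581]
ft_force: [0.5, 0.3, -0.9]
gripper_width: 0.0158
```

{"fn": "play_rows", "kwargs": {"commands": [4, 0, 0, 0, 8, 0, 0, 0, 9, 0, 0, 0, 9, 0, 0, 0]}}

```text
time: 17.95
ee_pos: [0.6516, -0.1178, 0.1664]
ee_rot: [1.579, 0.918, -1.58]
ft_force: [0.2, -0.0, -0.0]
gripper_width: 0.0158
```

```bash
python3 -c "
from slate import *
obs()
s=snap('wrist','w13.png')
cv2.imwrite('pics/w13z.png',cv2.resize(cv2.imread('pics/w13.png')[100:300,220:440],None,fx=3,fy=3,interpolation=2)[:600])
"
```

```text
t 17.95 p [ 0.6516 -0.1178  0.1664] rot [ 1.579  0.918 -1.58 ] F [ 0.2 -0.  -0. ] w 0.0158 j [-0.23  0.26  1.15 -0.    1.74  1.86]
```

View pics/w13z.png

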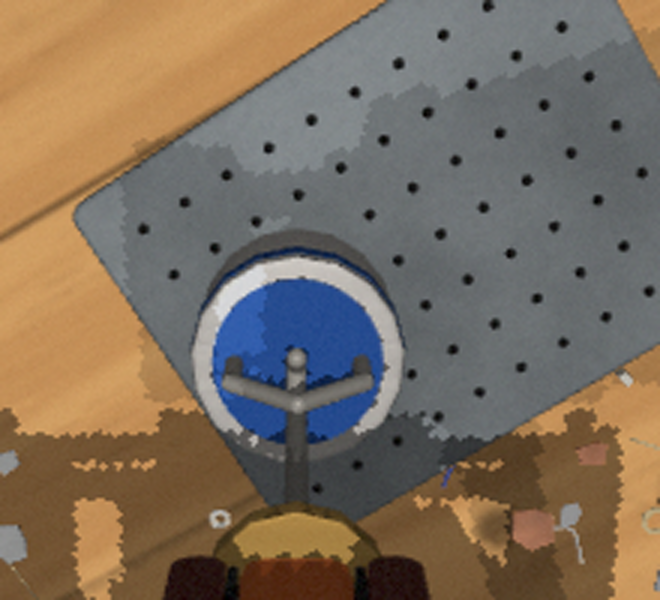

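{"fn": "play_rows", "kwargs": {"commands": [0, -4, 0, 0, 0, -9, 0, 0, 0, -14, 0, 0, 0, -20, 0, 0, 0, -20, 0, 0]}}

```text
time: 18.5
ee_pos: [0.6338, -0.1074, 0.1672]
ee_rot: [1.58, 0.918, -1.579]
ft_force: [-0.3, -0.0, -0.2]
gripper_width: 0.016
```

{"fn": "play_rows", "kwargs": {"commands": [-10, 0, 0, 0, -40, 0, 0, 0, -80, 0, 0, 0, -120, 0, 0, 0, -150, 0, 0, 0]}}

```text
time: 19.0
ee_pos: [0.6344, -0.108, 0.3209]
ee_rot: [1.582, 0.915, -1.577]
ft_force: [-0.4, -0.2, -0.6]
gripper_width: 0.0156
```

```bash
python3 -c "
from slate import *
s=snap('wrist','w14.png');W=cloud(s)
b=(.659,-.12)
m=(np.hypot(W[...,0]-b[0],W[...,1]-b[1])<.04)&(abs(W[...,2]-.051)<.006)
q=W[m];print('lid',m.sum(),q[:,2].mean(),cv2.minEnclosingCircle((q[:,:2]*1000).astype(np.float32)))
psi=np.radians(26.2);L=np.array([.6746,.1052]);sh=L-.0195*np.array([np.cos(psi),np.sin(psi)])
print(sh)
go(sh[0],sh[1],.29,26.2-90)
"
```

```text
lid 1653 0.05044943700110688 ((657.6469116210938, -120.99674224853516), 24.138879776000977)
[0.65710346 0.09659064]
t 19.05 p [ 0.6348 -0.1081  0.3263] rot [ 1.585  0.91  -1.57 ] F [-1.6  0.2  3. ] w 0.0159 j [-0.22  0.26  0.86 -0.    2.01  1.87]
phi now -119.7 -> offset [  36.   -82.4 -188.8] turn -0.9756 tilt [-1.     0.011 -0.003]
```

View pics/w14.png

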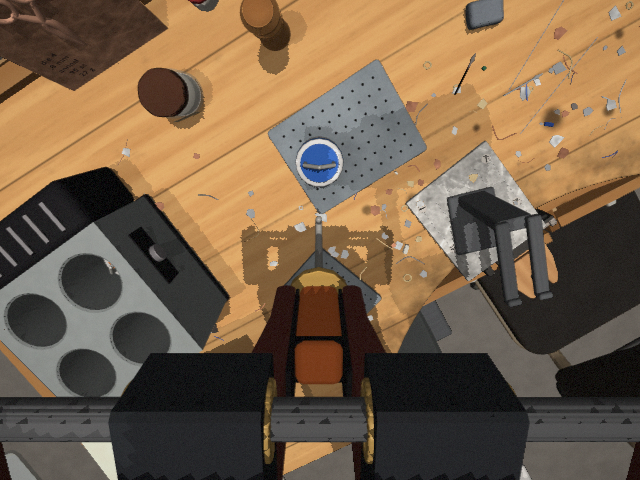

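{"fn": "play_rows", "kwargs": {"commands": [0, -10, -25, -0.14, 0, -22, -51, -0.28, 0, -34, -77, -0.42, 0, -46, -105, -0.56, 0, -58, -132, -0.7]}}

```text
time: 19.55
ee_pos: [0.6494, 0.0366, 0.3171]
ee_rot: [1.07, 1.292, -1.07]
ft_force: [0.4, 0.3, -0.5]
gripper_width: 0.0159
```

```bash
python3 -c "
from h import *
go(.6571,.0966,.29,-63.8)"
```

```text
t 19.55 p [0.6494 0.0366 0.3171] rot [ 1.07   1.292 -1.07 ] F [ 0.4  0.3 -0.5] w 0.0159 j [0.   0.28 0.85 0.   2.01 1.39]
phi now -79.27 -> offset [ 27.1  18.7 -57.6] turn -0.27 tilt [-1.     0.001  0.   ]
```

{"fn": "play_rows", "kwargs": {"commands": [10, 6, -20, -0.1, 20, 12, -40, -0.2, 27, 18.7, -57.6, -0.27, 27, 18.7, -57.6, -0.27, 27, 18.7, -57.6, -0.27]}}

```text
time: 20.05
ee_pos: [0.6573, 0.0953, 0.2898]
ee_rot: [0.871, 1.389, -0.872]
ft_force: [-0.0, 0.2, 0.4]
gripper_width: 0.0159
```

```bash
python3 -c "
from h import *
go(.6571,.0966,.255,-63.8)
s=snap('wrist','w15.png');d=dict(W=cloud(s),px=s['pixels'])
from loops import loops
loops(d)
"
```

```text
t 20.05 p [0.6573 0.0953 0.2898] rot [ 0.871  1.389 -0.872] F [-0.   0.2  0.4] w 0.0159 j [ 0.09  0.3   0.87 -0.    1.97  1.21]
phi now -64.19 -> offset [34.8  0.4 -1.2] turn -0.0067 tilt [-1. -0.  0.]Traceback (most recent call last):
  File "<string>", line 6, in <module>
    loops(d)
    ~~~~~^^^
  File "loops.py", line 7, in loops
    vx,vy,x0,y0=cv2.fitLine((lp[:,:2]*1000).astype(np.float32),cv2.DIST_HUBER,0,.01,.01).ravel()
                ~~~~~~~~~~~^^^^^^^^^^^^^^^^^^^^^^^^^^^^^^^^^^^^^^^^^^^^^^^^^^^^^^^^^^^^^
cv2.error: OpenCV(4.12.0) /io/opencv/modules/imgproc/src/linefit.cpp:50: error: (-215:Assertion failed) count > 0 in function 'fitLine2D_wods'
```

View pics/w15.png

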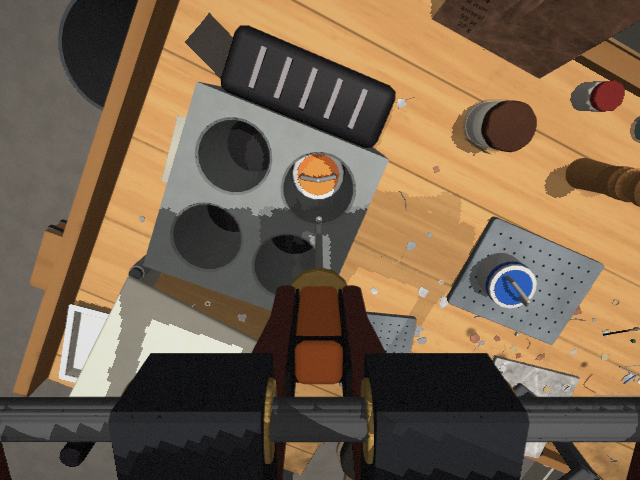

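{"fn": "play_rows", "kwargs": {"commands": [15, 0.4, -1.2, -0.007, 35, 0.4, -1.2, -0.007, 35, 0.4, -1.2, -0.007]}}

```text
time: 20.4
ee_pos: [0.6565, 0.0954, 0.2523]
ee_rot: [0.865, 1.394, -0.869]
ft_force: [-0.3, -0.9, -2.0]
gripper_width: 0.0157
```

```bash
sed -i "s/for nm,c in.*/for nm,c in(('orange',(.6735,.1031)),):/" loops.py; python3 -c "
from h import *
go(.6571,.0966,.169,-63.8)
s=snap('wrist','w16.png');d=dict(W=cloud(s),px=s['pixels'])
from loops import loops
loops(d)
"
```

```text
t 20.4 p [0.6565 0.0954 0.2523] rot [ 0.865  1.394 -0.869] F [-0.3 -0.9 -2. ] w 0.0157 j [ 0.09  0.28  0.96 -0.    1.9   1.21]
phi now -63.86 -> offset [83.3  1.4 -0.7] turn -0.001 tilt [-1.    -0.004 -0.001]
orange 203 can x yaw -153.3 span -15.8 15.6 mid [675.2 105.8] top [675.  105.7  85.1]
```

{"fn": "play_rows", "kwargs": {"commands": [20, 1.8, -0.8, 0, 40, 1.8, -0.8, 0, 60, 1.8, -0.8, 0, 76, 1.8, -0.8, 0, 83, 1.8, -0.8, 0]}}

```text
time: 20.95
ee_pos: [0.6583, 0.0976, 0.1715]
ee_rot: [0.866, 1.392, -0.866]
ft_force: [0.4, 0.4, -1.1]
gripper_width: 0.0158
```

{"fn": "play_rows", "kwargs": {"commands": [0, 0, 0, 0, 0, 0, 0, 0]}}

```text
time: 21.15
ee_pos: [0.6589, 0.098, 0.1735]
ee_rot: [0.866, 1.39, -0.864]
ft_force: [0.3, -0.4, -0.6]
gripper_width: 0.0159
```

```bash
python3 -c "
from h import *
go(.6575,.097,.169,-63.5)
s=snap('wrist','w17.png')
cv2.imwrite('pics/w17z.png',cv2.resize(cv2.imread('pics/w17.png')[100:300,220:440],None,fx=3,fy=3,interpolation=2)[:600])
"
```

```text
t 21.15 p [0.6589 0.098  0.1735] rot [ 0.866  1.39  -0.864] F [ 0.3 -0.4 -0.6] w 0.0159 j [ 0.1   0.27  1.12 -0.    1.75  1.21]
phi now -63.75 -> offset [ 4.5 -1.7  0.3] turn -0.0043 tilt [-1.     0.002  0.001]
```

View pics/w17z.png

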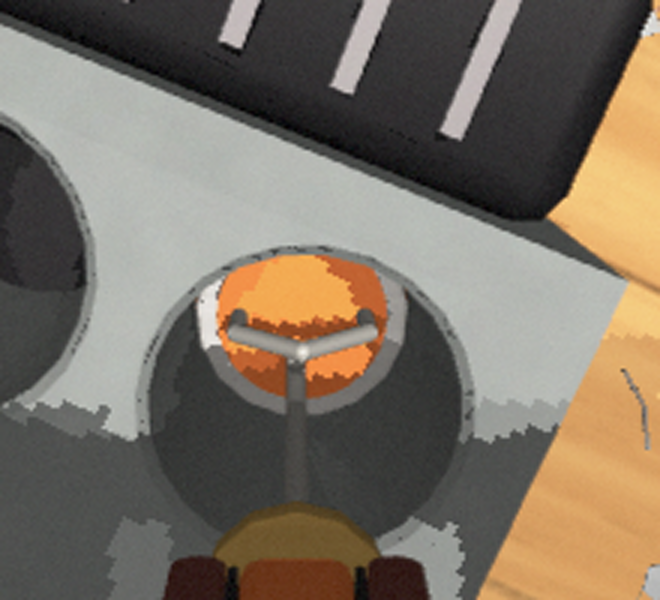

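{"fn": "play_rows", "kwargs": {"commands": [2, -1.5, 0.3, -0.004, 4.5, -1.5, 0.3, -0.004, 4.5, -1.5, 0.3, -0.004, 4.5, 3, 0.3, -0.004, 4.5, 7, 0.3, -0.004]}}

```text
time: 21.7
ee_pos: [0.6651, 0.1013, 0.1673]
ee_rot: [0.862, 1.393, -0.862]
ft_force: [0.7, 0.9, -0.9]
gripper_width: 0.0154
```

{"fn": "play_rows", "kwargs": {"commands": [0, 5, 0, 0, 0, 5, 0, 0, -5, 5, 0, 0, -10, 5, 0, 0, -15, 5, 0, 0]}}

```text
time: 22.2
ee_pos: [0.6694, 0.1033, 0.1831]
ee_rot: [0.862, 1.393, -0.862]
ft_force: [0.1, 0.4, -0.4]
gripper_width: 0.0157
```

{"fn": "play_rows", "kwargs": {"commands": [-5, 0, 0, 0, -12, 0, 0, 0, -20, 0, 0, 0, -28, 0, 0, 0, -36, 0, 0, 0]}}

```text
time: 22.7
ee_pos: [0.6693, 0.1033, 0.2191]
ee_rot: [0.862, 1.393, -0.862]
ft_force: [-0.9, -1.0, -1.7]
gripper_width: 0.0158
```

```bash
python3 -c "
from h import *
obs()
s=snap('wrist','w18.png')
cv2.imwrite('pics/w18z.png',cv2.resize(cv2.imread('pics/w18.png')[100:300,220:440],None,fx=3,fy=3,interpolation=2)[:600])
"
```

```text
t 22.7 p [0.6693 0.1033 0.2191] rot [ 0.862  1.393 -0.862] F [-0.9 -1.  -1.7] w 0.0158 j [0.1  0.31 0.99 0.   1.84 1.21]
```

View pics/w18z.png

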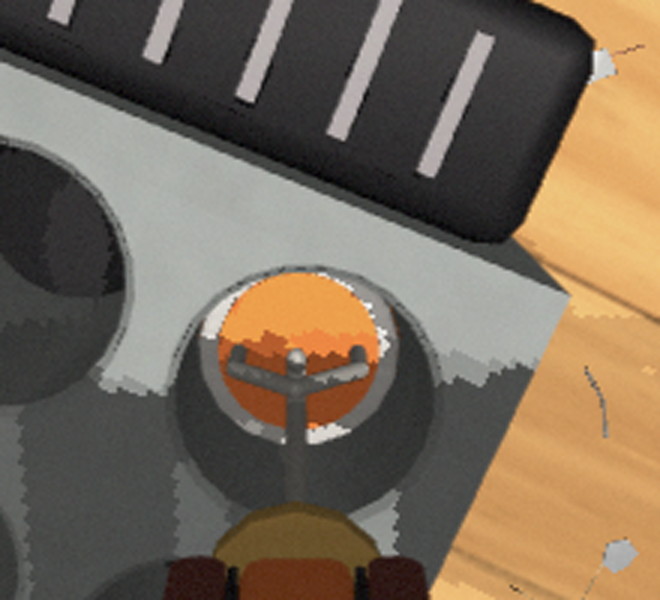

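Hooked and rising. Continue the lift.

{"fn": "play_rows", "kwargs": {"commands": [-12, 0, 0, 0, -28, 0, 0, 0, -45, 0, 0, 0, -62, 0, 0, 0, -78, 0, 0, 0]}}

```text
time: 23.25
ee_pos: [0.6692, 0.1033, 0.2976]
ee_rot: [0.862, 1.393, -0.862]
ft_force: [-0.7, 0.6, -1.1]
gripper_width: 0.0158
```

{"fn": "play_rows", "kwargs": {"commands": [-14, 0, 0, 0, -26, 0, 0, 0, -36, 0, 0, 0, -40, 0, 0, 0, -40, 0, 0, 0]}}

```text
time: 23.75
ee_pos: [0.6694, 0.1034, 0.3372]
ee_rot: [0.862, 1.392, -0.861]
ft_force: [-0.3, -0.2, -1.6]
gripper_width: 0.016
```

```bash
python3 -c "
from slate import *
obs()
s=snap('scene','s19.png')
cv2.imwrite('pics/s19z.png',cv2.resize(cv2.imread('pics/s19.png')[60:330,140:420],None,fx=2.2,fy=2.2,interpolation=2)[:600])
s=snap('wrist','w19.png');W=cloud(s)
m=(np.hypot(W[...,0]-.6576,W[...,1]+.121)<.05)&(abs(W[...,2]-.051)<.006)
q=W[m];print('lid',m.sum(),cv2.minEnclosingCircle((q[:,:2]*1000).astype(np.float32)))
"
```

```text
t 23.75 p [0.6694 0.1034 0.3372] rot [ 0.862  1.392 -0.861] F [-0.3 -0.2 -1.6] w 0.016 j [0.1  0.38 0.68 0.   2.07 1.21]
lid 1253 ((657.9734497070312, -120.29894256591797), 24.362207412719727)
```

View pics/s19z.png

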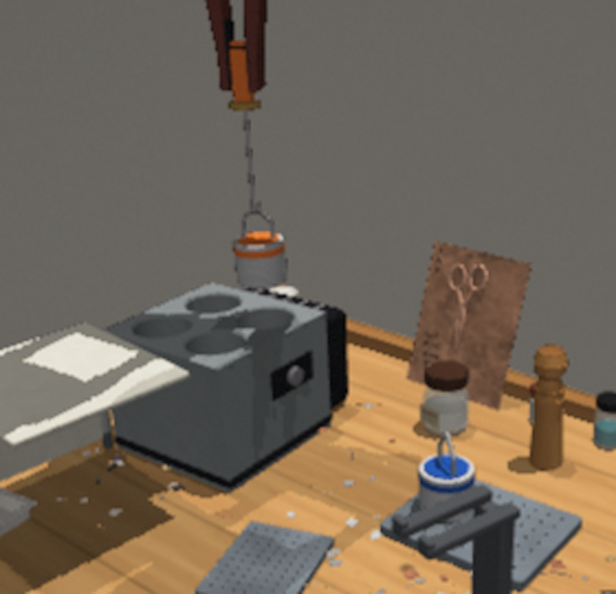

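View pics/w19.png

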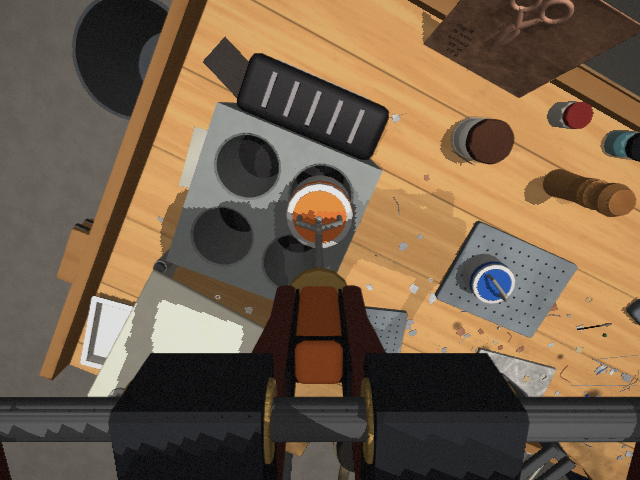

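```bash
python3 -c "
from slate import *
slate()
go(.6548,-.1947,.3372,-63.6)
"
```

```text
slate [ 342  212   64   49 2569] [ 662.2 -157. ] [104.9 136.6] 4.4
t 23.9 p [0.6692 0.1034 0.3354] rot [ 0.861  1.394 -0.863] F [-0.  -0.9 -2. ] w 0.0152 j [ 0.1   0.39  0.69 -0.    2.07  1.21]
phi now -63.48 -> offset [  -1.7 -146.   260.3] turn 0.002 tilt [-1.    -0.001 -0.   ]
```

{"fn": "play_rows", "kwargs": {"commands": [0, -3, 5, 0, 0, -8, 15, 0, 0, -16, 29, 0, 0, -25, 45, 0, 0, -35, 62, 0]}}

```text
time: 24.4
ee_pos: [0.6654, 0.0301, 0.3363]
ee_rot: [0.862, 1.393, -0.863]
ft_force: [-0.1, -0.7, -0.5]
gripper_width: 0.0155
```

{"fn": "play_rows", "kwargs": {"commands": [0, -10, 18, 0, 0, -20, 36, 0, 0, -30, 54, 0, 0, -40, 72, 0, 0, -50, 89, 0]}}

```text
time: 24.9
ee_pos: [0.6602, -0.0723, 0.3364]
ee_rot: [0.863, 1.393, -0.863]
ft_force: [0.2, -0.4, -1.9]
gripper_width: 0.016
```

{"fn": "play_rows", "kwargs": {"commands": [0, -9, 16, 0, 0, -18, 32, 0, 0, -26, 47, 0, 0, -34, 61, 0, 0, -41.5, 74, 0]}}

```text
time: 25.4
ee_pos: [0.6565, -0.1558, 0.3361]
ee_rot: [0.862, 1.393, -0.862]
ft_force: [0.5, 0.3, -2.0]
gripper_width: 0.0161
```

{"fn": "play_rows", "kwargs": {"commands": [0, -7, 12, 0, 0, -12, 22, 0, 0, -17, 30, 0, 0, -19, 34, 0, 0, -19.5, 35, 0]}}

```text
time: 25.9
ee_pos: [0.6547, -0.1949, 0.3361]
ee_rot: [0.862, 1.393, -0.862]
ft_force: [0.3, -0.1, -1.9]
gripper_width: 0.0159
```

```bash
python3 -c "
from slate import *
go(.6548,-.1947,.3372,-63.6)
s=snap('wrist','w20.png');W=cloud(s)
m=(np.hypot(W[...,0]-.6576,W[...,1]+.121)<.05)&(abs(W[...,2]-.051)<.006)
q=W[m];print('lid',m.sum(),cv2.minEnclosingCircle((q[:,:2]*1000).astype(np.float32)))
np.savez('w20.npz',W=W,px=s['pixels'])
s=snap('scene','s20.png')
"
```

```text
t 25.9 p [ 0.6547 -0.1949  0.3361] rot [ 0.862  1.393 -0.862] F [ 0.3 -0.1 -1.9] w 0.0159 j [-0.34  0.41  0.66  0.    2.08  0.77]
phi now -63.5 -> offset [-1.1  0.1 -0.1] turn 0.0017 tilt [-1. -0. -0.]
lid 1587 ((657.9595947265625, -121.19654846191406), 24.084203720092773)
```

View pics/w20.png

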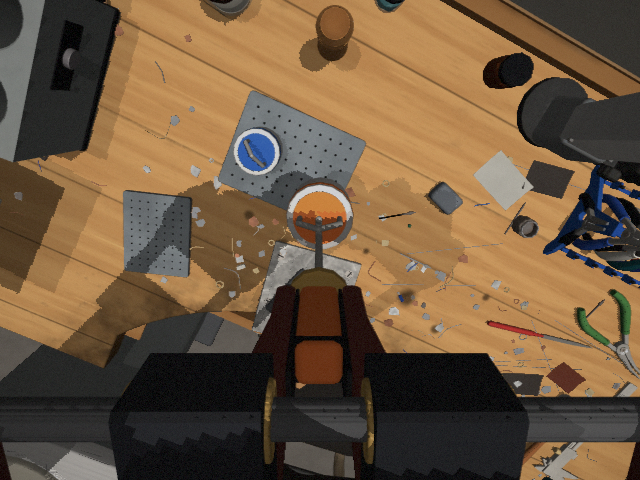

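View pics/s20.png

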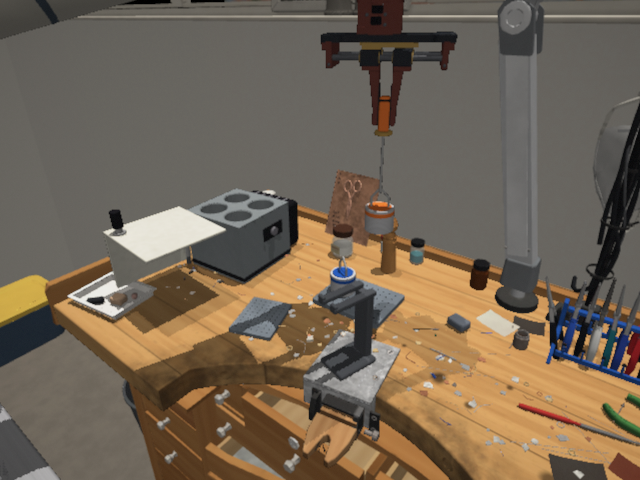

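```bash
python3 -c "
from h import *
W=np.load('w20.npz')['W']
for u,v in((252,97),(362,142),(222,180)): print(W[v,u].round(4))
a,b=W[97,252][:2],W[142,362][:2];c=W[180,222][:2]
print('ctr',(b+c)/2, np.degrees(np.arctan2(*(a-b)[::-1]))-90)
"
```

```text
[ 0.7026 -0.09    0.01  ]
[ 0.7137 -0.2177  0.0124]
[ 0.6056 -0.0959  0.0101]
ctr [ 0.65962312 -0.15681292] 4.951629812069811
```

{"fn": "play_rows", "kwargs": {"commands": [15, 0, 0, 0, 40, 0, 0, 0, 70, 0, 0, 0, 100, 0, 0, 0, 125, 0, 0, 0]}}

```text
time: 26.5
ee_pos: [0.6545, -0.1935, 0.2094]
ee_rot: [0.861, 1.395, -0.861]
ft_force: [0.4, 0.4, -2.0]
gripper_width: 0.0162
```

{"fn": "play_rows", "kwargs": {"commands": [8, 0, 0, 0, 15, 0, 0, 0, 20, 0, 0, 0, 20, 0, 0, 0, 20, 0, 0, 0]}}

```text
time: 27.0
ee_pos: [0.6551, -0.1946, 0.1927]
ee_rot: [0.862, 1.391, -0.861]
ft_force: [-0.3, 0.3, -2.2]
gripper_width: 0.0156
```

```bash
python3 -c "
from h import *
obs()
s=snap('wrist','w21.png')
"
```

```text
t 27.0 p [ 0.6551 -0.1946  0.1927] rot [ 0.862  1.391 -0.861] F [-0.3  0.3 -2.2] w 0.0156 j [-0.34  0.32  1.03 -0.    1.79  0.77]
```

View pics/w21.png

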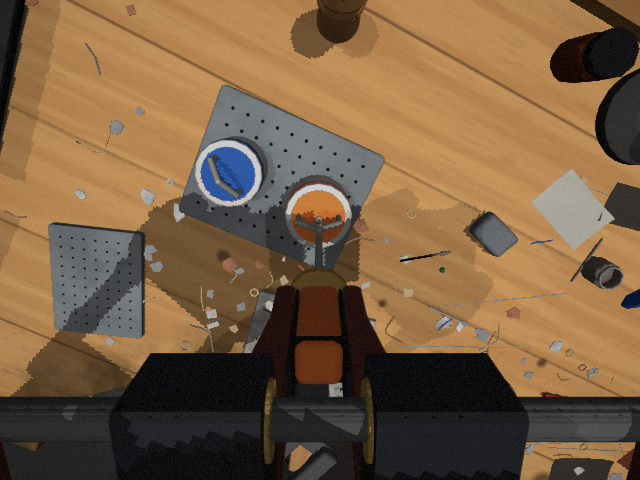

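{"fn": "play_rows", "kwargs": {"commands": [4, 0, 0, 0, 8, 0, 0, 0, 12, 0, 0, 0, 16, 0, 0, 0, 16, 0, 0, 0]}}

```text
time: 27.55
ee_pos: [0.6544, -0.1944, 0.1742]
ee_rot: [0.862, 1.395, -0.862]
ft_force: [-0.4, 1.0, -1.1]
gripper_width: 0.0158
```

{"fn": "play_rows", "kwargs": {"commands": [4, 0, 0, 0, 8, 0, 0, 0, 9.5, 0, 0, 0, 9.5, 0, 0, 0]}}

```text
time: 27.95
ee_pos: [0.6546, -0.1944, 0.1652]
ee_rot: [0.862, 1.394, -0.862]
ft_force: [0.1, -0.9, -0.4]
gripper_width: 0.0159
```

```bash
python3 -c "
from h import *
obs()
s=snap('wrist','w22.png')
cv2.imwrite('pics/w22z.png',cv2.resize(cv2.imread('pics/w22.png')[70:300,150:440],None,fx=2.6,fy=2.6,interpolation=2)[:600])
"
```

```text
t 27.95 p [ 0.6546 -0.1944  0.1652] rot [ 0.862  1.394 -0.862] F [ 0.1 -0.9 -0.4] w 0.0159 j [-0.34  0.31  1.08 -0.    1.75  0.77]
```

View pics/w22z.png

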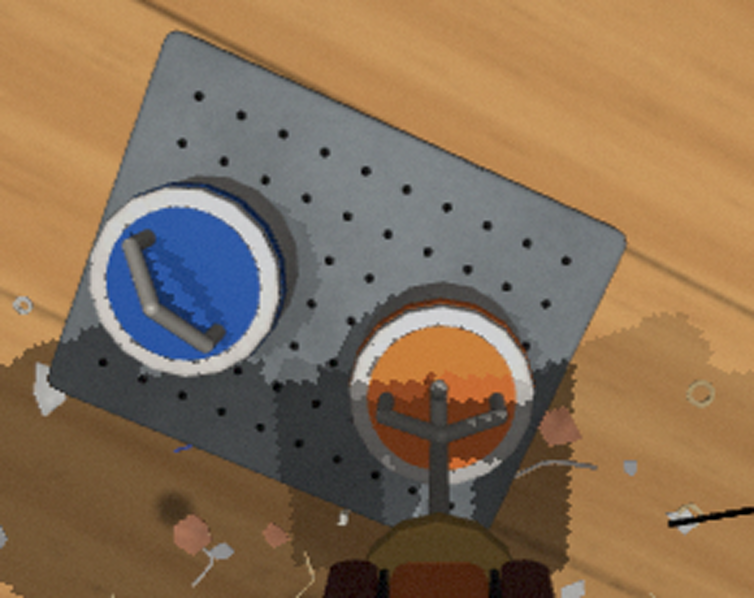

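{"fn": "play_rows", "kwargs": {"commands": [0, -4, 0, 0, 0, -9, 0, 0, 0, -14, 0, 0, 0, -20, 0, 0, 0, -20, 0, 0]}}

```text
time: 28.5
ee_pos: [0.6362, -0.204, 0.1661]
ee_rot: [0.862, 1.393, -0.863]
ft_force: [0.5, 0.7, -0.1]
gripper_width: 0.0154
```

{"fn": "play_rows", "kwargs": {"commands": [-10, 0, 0, 0, -40, 0, 0, 0, -80, 0, 0, 0, -120, 0, 0, 0, -135, 0, 0, 0]}}

```text
time: 29.0
ee_pos: [0.6373, -0.2034, 0.3075]
ee_rot: [0.862, 1.385, -0.859]
ft_force: [-0.2, -0.5, 0.7]
gripper_width: 0.0161
```

```bash
python3 -c "
from h import *
obs()
s=snap('wrist','w23.png');W=cloud(s)
for b in((.658,-.121),(.660,-.192)):
  m=(np.hypot(W[...,0]-b[0],W[...,1]-b[1])<.034)&(abs(W[...,2]-.051)<.006)
  q=W[m];print('lid',m.sum(),q[:,2].mean(),cv2.minEnclosingCircle((q[:,:2]*1000).astype(np.float32)))
# rack approach: hook shank 80mm out on -x side
e=np.array([.9655,-.2605]);P=np.array([.4979,-.2365]);q=P-.075*e;print(q)
go(q[0],q[1],.30,-15.1-90)
"
```

```text
t 29.0 p [ 0.6373 -0.2034  0.3075] rot [ 0.862  1.385 -0.859] F [-0.2 -0.5  0.7] w 0.0161 j [-0.36  0.32  0.82  0.    1.99  0.75]
lid 1871 0.05057720704193075 ((657.9395141601562, -121.3004379272461), 24.058259963989258)
lid 1754 0.05040507570351326 ((660.3222045898438, -191.23486328125), 24.010923385620117)
[ 0.4254875 -0.2169625]
t 29.05 p [ 0.6375 -0.2035  0.3086] rot [ 0.862  1.383 -0.859] F [-0.9  0.3  0.8] w 0.0157 j [-0.36  0.32  0.82  0.    2.    0.75]
phi now -63.47 -> offset [   6.7 -195.8  -82.7] turn 0.7265 tilt [-1.     0.007  0.007]
```

View pics/w23.png

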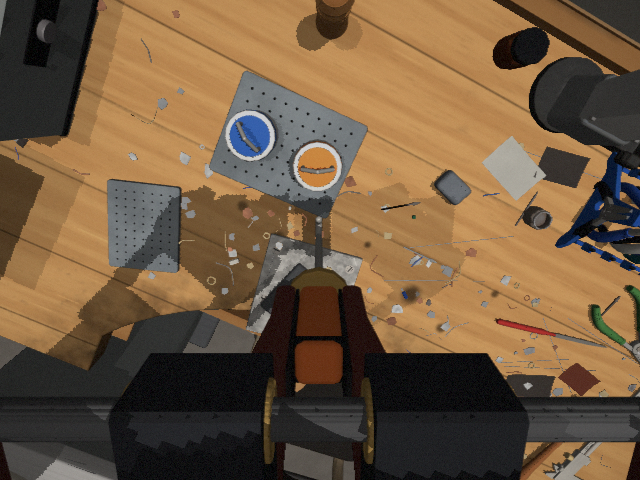

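{"fn": "play_rows", "kwargs": {"commands": [0, -38, -16, 0.145, 0, -77, -33, 0.29, 0, -116, -49, 0.435, 0, -155, -66, 0.58, 0, -195, -83, 0.7265]}}

```text
time: 29.55
ee_pos: [0.4236, -0.2159, 0.3001]
ee_rot: [1.405, 1.07, -1.405]
ft_force: [0.4, -0.9, -0.4]
gripper_width: 0.0156
```

```bash
python3 -c "
from h import *
e=np.array([.9636,-.2672]);P=np.array([.4975,-.2363]);q=P-.075*e;print(q)
go(q[0],q[1],.165,-105.5)
"
```

```text
[ 0.42523 -0.21626]
t 29.55 p [ 0.4236 -0.2159  0.3001] rot [ 1.405  1.07  -1.405] F [ 0.4 -0.9 -0.4] w 0.0156 j [-0.54 -0.21  1.38 -0.    1.97  1.3 ]
phi now -105.42 -> offset [135.1   1.7  -0. ] turn 0.0013 tilt [-1.    -0.001 -0.   ]
```

{"fn": "play_rows", "kwargs": {"commands": [25, 0, 0, 0, 60, 1, 0, 0, 95, 1.7, 0, 0, 120, 1.7, 0, 0, 134, 1.7, 0, 0]}}

```text
time: 30.05
ee_pos: [0.4259, -0.216, 0.1637]
ee_rot: [1.4, 1.077, -1.403]
ft_force: [0.1, 0.2, -1.3]
gripper_width: 0.0157
```

{"fn": "play_rows", "kwargs": {"commands": [0, 0, 0, 0, 0, 0, 0, 0]}}

```text
time: 30.25
ee_pos: [0.4272, -0.2168, 0.1678]
ee_rot: [1.401, 1.072, -1.4]
ft_force: [0.3, 0.5, -1.4]
gripper_width: 0.0157
```

```bash
python3 -c "
from h import *
go(.4975,-.2363,.165,-105.5)
s=snap('scene','s24.png')
cv2.imwrite('pics/s24z.png',cv2.resize(cv2.imread('pics/s24.png')[200:400,240:440],None,fx=3,fy=3,interpolation=2))
s=snap('wrist','w24.png')
"
```

```text
t 30.25 p [ 0.4272 -0.2168  0.1678] rot [ 1.401  1.072 -1.4  ] F [ 0.3  0.5 -1.4] w 0.0157 j [-0.54 -0.24  1.64  0.    1.74  1.29]
phi now -105.1 -> offset [ 2.9 72.9  0.6] turn 0.0069 tilt [-1.     0.001  0.   ]
```

View pics/s24z.png

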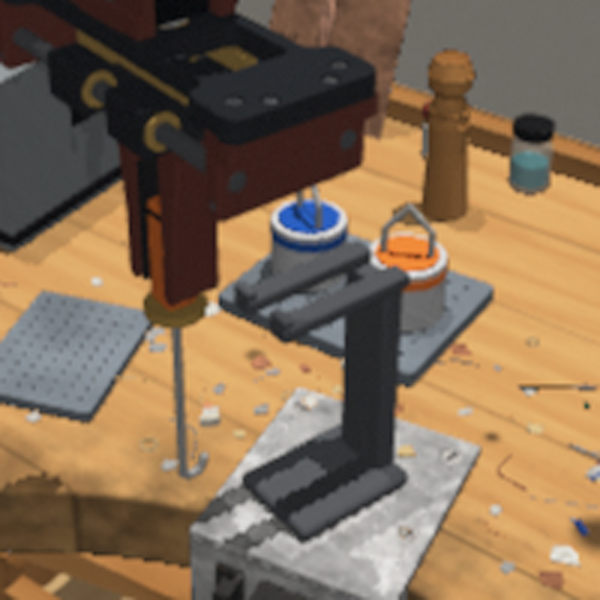

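View pics/w24.png

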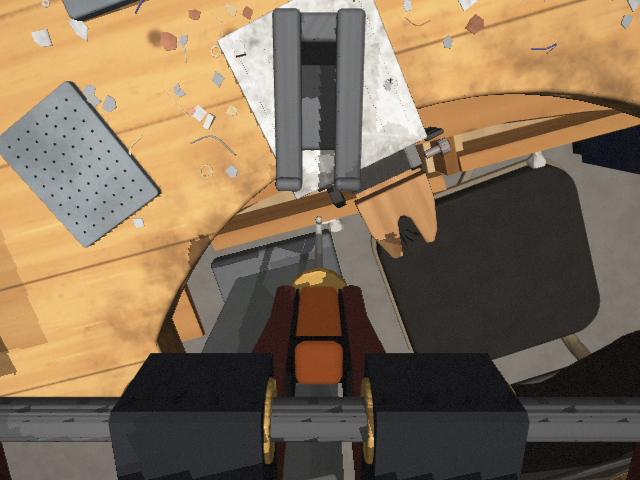

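{"fn": "play_rows", "kwargs": {"commands": [2, 15, 0, 0, 2, 32, 0, 0, 2, 50, 0, 0, 2, 65, 0.3, 0, 2, 73, 0.5, 0]}}

```text
time: 30.85
ee_pos: [0.4986, -0.2366, 0.166]
ee_rot: [1.401, 1.071, -1.399]
ft_force: [-0.2, 0.1, -0.0]
gripper_width: 0.016
```

{"fn": "play_rows", "kwargs": {"commands": [0, 0, 0, 0, 5, 0, 0, 0, 10, 0, 0, 0, 14, 0, 0, 0, 14, 0, 0, 0]}}

```text
time: 31.35
ee_pos: [0.4966, -0.2359, 0.1498]
ee_rot: [1.401, 1.074, -1.402]
ft_force: [-0.6, 0.3, -0.7]
gripper_width: 0.0158
```

```bash
python3 -c "
from h import *
go(.4975,-.2363,.147,-105.5)
s=snap('scene','s25.png')
cv2.imwrite('pics/s25z.png',cv2.resize(cv2.imread('pics/s25.png')[200:400,240:440],None,fx=3,fy=3,interpolation=2))
"
```

```text
t 31.35 p [ 0.4966 -0.2359  0.1498] rot [ 1.401  1.074 -1.402] F [-0.6  0.3 -0.7] w 0.0158 j [-0.51 -0.05  1.5  -0.    1.69  1.33]
phi now -105.12 -> offset [2.8 1.  0.1] turn 0.0067 tilt [-1.    -0.001 -0.   ]
```

View pics/s25z.png

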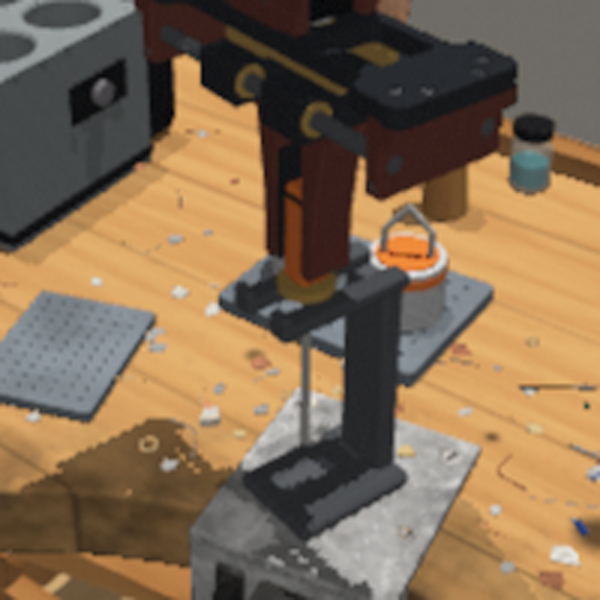

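{"fn": "play_rows", "kwargs": {"commands": [2, 1, 0, 0, 4, 1, 0, 0, 5, 1, 0, 0, 5, 1, 0, 0]}}

```text
time: 31.8
ee_pos: [0.4985, -0.2365, 0.1477]
ee_rot: [1.401, 1.071, -1.4]
ft_force: [-2.2, 0.8, 7.3]
gripper_width: 0.0158
```

{"fn": "play_rows", "kwargs": {"commands": [1, 0, 0, 0, 1, 0, 0, 0]}}

```text
time: 32.0
ee_pos: [0.4985, -0.2365, 0.1477]
ee_rot: [1.401, 1.07, -1.399]
ft_force: [-4.3, 2.1, 10.0]
gripper_width: 0.0158
```

{"fn": "play_rows", "kwargs": {"commands": [-2.5, 0, 0, 0, -2.5, 0, 0, 0]}}

```text
time: 32.2
ee_pos: [0.4985, -0.2365, 0.1477]
ee_rot: [1.401, 1.072, -1.4]
ft_force: [1.3, -0.6, 6.5]
gripper_width: 0.0156
```

{"fn": "play_rows", "kwargs": {"commands": [0, 0, 0, 0, 0, 0, 0, 0, 0, 0, 0, 0, 0, 0, 0, 0, 0, 0, 0, 0], "hand": -0.3}}

```text
time: 32.7
ee_pos: [0.4982, -0.2364, 0.1471]
ee_rot: [1.401, 1.073, -1.401]
ft_force: [1.0, 0.5, 0.9]
gripper_width: 0.0521
```

{"fn": "play_rows", "kwargs": {"commands": [-15, 0, 0, 0, -45, 0, 0, 0, -90, 0, 0, 0, -130, 0, 0, 0, -150, 0, 0, 0]}}

```text
time: 33.2
ee_pos: [0.4986, -0.2366, 0.3033]
ee_rot: [1.402, 1.066, -1.397]
ft_force: [0.3, -0.6, 0.8]
gripper_width: 0.057
```

```bash
python3 -c "
from h import *
obs()
s=snap('scene','s26.png')
cv2.imwrite('pics/s26z.png',cv2.resize(cv2.imread('pics/s26.png')[200:400,240:440],None,fx=3,fy=3,interpolation=2))
s=snap('wrist','w26.png');W=cloud(s);px=s['pixels'].astype(int)
m=(W[...,2]>.183)&(W[...,2]<.2)&(px[...,0]>150)&(px[...,2]<100)&(abs(W[...,0]-.5)<.04)
q=W[m];print(len(q),q.mean(0),cv2.minAreaRect((q[:,:2]*1000).astype(np.float32)))
"
```

```text
t 33.2 p [ 0.4986 -0.2366  0.3033] rot [ 1.402  1.066 -1.397] F [ 0.3 -0.6  0.8] w 0.057 j [-0.5  -0.01  1.19 -0.    1.95  1.33]
461 [ 0.49874683 -0.2358527   0.18746774] ((498.3685607910156, -236.05072021484375), (14.890628814697266, 14.845000267028809), 74.373046875)
```

View pics/s26z.png

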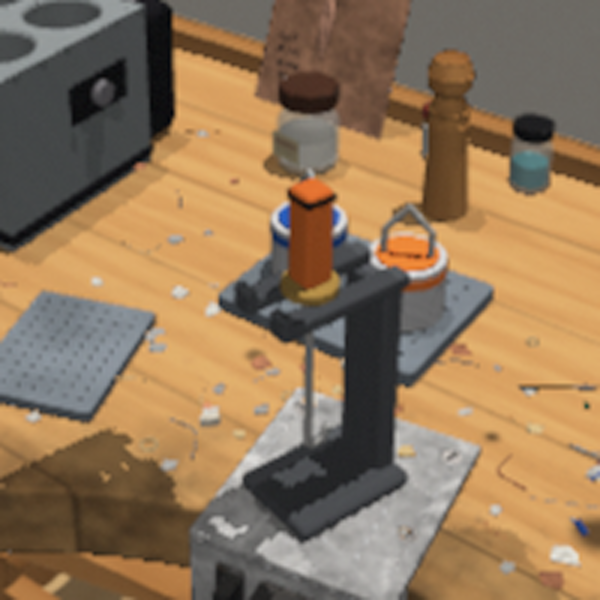

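```bash
python3 -c "
from h import *
go(.4093,.1888,.29,-82.9)
"
```

```text
t 33.3 p [ 0.499  -0.2368  0.3028] rot [ 1.402  1.065 -1.396] F [ 0.2  0.3 -0.8] w 0.0572 j [-0.5  -0.01  1.2  -0.    1.95  1.33]
phi now -105.11 -> offset [  10.4 -197.6 -387.6] turn -0.3876 tilt [-1.     0.008  0.002]
```

{"fn": "play_rows", "kwargs": {"commands": [5, -20, -40, -0.05, 8, -41, -80, -0.12, 10, -61, -120, -0.2, 10, -82, -160, -0.3, 10, -102, -200, -0.3876]}}

```text
time: 33.8
ee_pos: [0.4508, -0.0152, 0.2857]
ee_rot: [1.114, 1.269, -1.116]
ft_force: [0.3, 0.5, 0.3]
gripper_width: 0.0569
```

```bash
python3 -c "
from h import *
go(.4093,.1888,.29,-82.9)
"
```

```text
t 33.8 p [ 0.4508 -0.0152  0.2857] rot [ 1.114  1.269 -1.116] F [0.3 0.5 0.3] w 0.0569 j [-0.11 -0.28  1.47  0.    1.96  1.33]
phi now -82.7 -> offset [  -4.1  -15.2 -207.6] turn 0.0035 tilt [-1.    -0.002 -0.001]
```

{"fn": "play_rows", "kwargs": {"commands": [-4, -4, -45, 0, -4, -8, -90, 0, -4, -11, -135, 0, -4, -14, -180, 0, -4, -15, -207, 0]}}

```text
time: 34.3
ee_pos: [0.41, 0.1893, 0.2899]
ee_rot: [1.115, 1.268, -1.117]
ft_force: [-0.1, -0.5, 0.6]
gripper_width: 0.0574
```

{"fn": "play_rows", "kwargs": {"commands": [0, 0, 0, 0, 0, 0, 0, 0]}}

```text
time: 34.5
ee_pos: [0.4111, 0.1867, 0.2901]
ee_rot: [1.115, 1.266, -1.118]
ft_force: [0.9, 1.8, 0.5]
gripper_width: 0.0568
```

```bash
python3 -c "
from h import *
s=snap('wrist','w27.png');W=cloud(s)
m=(W[...,2]>.15)&(W[...,2]<.19)&(np.hypot(W[...,0]-.41,W[...,1]-.19)<.04)
q=W[m];t=q[q[:,2]>.176];print(len(q),q.min(0),q.max(0),len(t),cv2.minEnclosingCircle((t[:,:2]*1000).astype(np.float32)) if len(t) else 0)
s=snap('scene');W=cloud(s)
m=(W[...,2]>.152)&(W[...,2]<.19)&(np.hypot(W[...,0]-.41,W[...,1]-.19)<.04)
q=W[m];print(len(q),q.min(0),q.max(0),q.mean(0))
go(.4093,.1888,.1468,-82.9)
"
```

```text
840 [0.40028057 0.18202648 0.15051535] [0.41890683 0.20048663 0.18230792] 611 ((409.58526611328125, 191.1121368408203), 9.37681770324707)
207 [0.40039224 0.17857631 0.15229758] [0.41885017 0.19794418 0.18137174] [0.40772296 0.18416507 0.16826986]
t 34.6 p [0.4116 0.1858 0.2907] rot [ 1.117  1.265 -1.119] F [-0.2 -0.6 -0.9] w 0.0572 j [ 0.35 -0.28  1.46 -0.    1.97  1.8 ]
phi now -82.96 -> offset [143.9  -1.8  -3.3] turn -0.0011 tilt [-1.    -0.001  0.001]
```

View pics/w27.png

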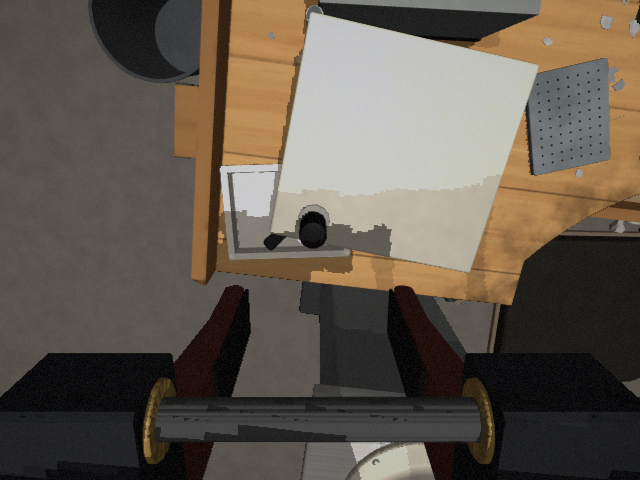

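{"fn": "play_rows", "kwargs": {"commands": [30, -1.8, -3, 0, 65, -1.8, -3, 0, 100, -1.8, -3, 0, 130, -1.8, -3, 0, 144, -1.8, -3, 0]}}

```text
time: 35.1
ee_pos: [0.4084, 0.1878, 0.1439]
ee_rot: [1.116, 1.266, -1.123]
ft_force: [-0.3, -0.3, -0.9]
gripper_width: 0.0571
```

{"fn": "play_rows", "kwargs": {"commands": [0, 0, 0, 0, 0, 0, 0, 0, 0, 0, 0, 0, 0, 0, 0, 0, 0, 0, 0, 0], "hand": 1, "grip_force": 12}}

```text
time: 35.6
ee_pos: [0.4097, 0.1898, 0.1484]
ee_rot: [1.119, 1.264, -1.116]
ft_force: [0.1, 0.2, -0.5]
gripper_width: 0.0206
```

Run:
```python
from h import *
o=obs();M=mat(o)
H=np.array([.5467,.2046]);p=o['ee_pos'][:2];v=p-H
print('rad',np.hypot(*v),np.degrees(np.arctan2(v[1],v[0])),np.degrees(np.arctan2(M[1,2],M[0,2])))
for k in range(1,6):
    a=np.radians(6*k);c,s=np.cos(a),np.sin(a)
    q=H+np.array([[c,-s],[s,c]])@v
    print(k,q.round(3),(M.T[1:,:2]@(q-p)*1000).round(1),-round(np.radians(6*k),3))
```

```text
t 35.6 p [0.4097 0.1898 0.1484] rot [ 1.119  1.264 -1.116] F [ 0.1  0.2 -0.5] w 0.0206 j [ 0.36 -0.32  1.74 -0.    1.72  1.81]
rad 0.13775801849011848 -173.820804268144 -82.8952688557759
1 [0.412 0.176] [ 0.5 14.4] -0.105
2 [0.416 0.162] [ 2.5 28.7] -0.209
3 [0.421 0.148] [ 6.1 42.7] -0.314
4 [0.428 0.135] [11.  56.2] -0.419
5 [0.436 0.123] [17.3 69.2] -0.524
```

{"fn": "play_rows", "kwargs": {"commands": [0, 0.7, 14.4, -0.105, 0, 2.9, 28.8, -0.209, 0, 6.6, 42.8, -0.314, 0, 11.7, 56.4, -0.419, 0, 18.2, 69.3, -0.524]}}

```text
time: 36.1
ee_pos: [0.4364, 0.123, 0.1483]
ee_rot: [0.718, 1.448, -0.715]
ft_force: [1.9, 1.2, 1.0]
gripper_width: 0.0189
```

{"fn": "play_rows", "kwargs": {"commands": [0, 0.7, 14.4, -0.105, 0, 2.9, 28.8, -0.209, 0, 6.6, 42.8, -0.314, 0, 11.7, 56.4, -0.419, 0, 18.2, 69.3, -0.524]}}

```text
time: 36.6
ee_pos: [0.4928, 0.078, 0.1483]
ee_rot: [0.31, 1.547, -0.31]
ft_force: [-1.0, -0.4, 2.6]
gripper_width: 0.0185
```

{"fn": "play_rows", "kwargs": {"commands": [0, 0.7, 14.4, -0.105, 0, 2.9, 28.8, -0.209, 0, 6.6, 42.8, -0.314, 0, 11.7, 56.4, -0.419, 0, 18.2, 69.3, -0.524]}}

```text
time: 37.1
ee_pos: [0.5642, 0.067, 0.1483]
ee_rot: [-0.103, 1.567, 0.098]
ft_force: [-1.0, -3.7, 3.2]
gripper_width: 0.0185
```

Run:
```python
from h import *
o=obs();M=mat(o)
H=np.array([.5467,.2046]);p=o['ee_pos'][:2];v=p-H
print('rad',np.hypot(*v),np.degrees(np.arctan2(v[1],v[0])),np.degrees(np.arctan2(M[1,2],M[0,2])))
for d in(4,8,10.5,12,13):
    a=np.radians(d);c,s=np.cos(a),np.sin(a)
    q=H+np.array([[c,-s],[s,c]])@v
    print(d,q.round(3),(M.T[1:,:2]@(q-p)*1000).round(1),-round(a,3))
```

```text
t 37.1 p [0.5642 0.067  0.1483] rot [-0.103  1.567  0.098] F [-1.  -3.7  3.2] w 0.0185 j [ 0.06  0.    1.45 -0.    1.68 -0.07]
rad 0.13874518367956598 -82.77393578876013 7.320838513115592
4 [0.574 0.069] [0.3 9.7] -0.07
8 [0.583 0.071] [ 1.3 19.3] -0.14
10.5 [0.589 0.072] [ 2.3 25.3] -0.183
12 [0.592 0.074] [ 3.  28.9] -0.209
13 [0.595 0.074] [ 3.5 31.2] -0.227
```

{"fn": "play_rows", "kwargs": {"commands": [0, 0.1, 7, -0.05, 0, 0.6, 13, -0.095, 0, 1.3, 19.3, -0.14, 0, 1.8, 22.5, -0.163, 0, 2.3, 25.3, -0.183]}}

```text
time: 37.6
ee_pos: [0.5879, 0.0717, 0.1483]
ee_rot: [-0.244, 1.559, 0.238]
ft_force: [-10.5, -9.8, 5.9]
gripper_width: 0.0184
```

{"fn": "play_rows", "kwargs": {"commands": [0, 0, 1, 0, 0, 0, 2, 0, 0, 0, 2, 0]}}

```text
time: 37.9
ee_pos: [0.5879, 0.0717, 0.1483]
ee_rot: [-0.244, 1.563, 0.237]
ft_force: [-12.4, -11.0, 6.7]
gripper_width: 0.0186
```

Run:
```python
from h import *
obs()
```

```text
t 37.9 p [0.5879 0.0717 0.1483] rot [-0.244  1.563  0.237] F [-12.4 -11.    6.7] w 0.0186 j [ 0.07  0.07  1.38 -0.01  1.69 -0.24]
```

{"fn": "play_rows", "kwargs": {"commands": [0, 0, 0, 0, 0, 0, 0, 0, 0, 0, 0, 0, 0, 0, 0, 0, 0, 0, 0, 0], "hand": -0.3}}

```text
time: 38.4
ee_pos: [0.5899, 0.0749, 0.1472]
ee_rot: [-0.242, 1.557, 0.242]
ft_force: [0.2, -0.2, -1.0]
gripper_width: 0.0552
```

{"fn": "play_rows", "kwargs": {"commands": [-15, 0, 0, 0, -50, 0, 0, 0, -90, 0, 0, 0, -130, 0, 0, 0, -150, 0, 0, 0]}}

```text
time: 38.9
ee_pos: [0.5902, 0.0748, 0.3033]
ee_rot: [-0.242, 1.55, 0.241]
ft_force: [-0.2, -0.1, 0.5]
gripper_width: 0.0569
```

Run:
```python
from h import *
obs()
s=snap('scene','s28.png');W=cloud(s);px=s['pixels'].astype(int)
w=W.reshape(-1,3);p=px.reshape(-1,3)
m=(abs(w[:,2]-.137)<.005)&(w[:,0]>.48)&(w[:,0]<.75)&(w[:,1]>0)&(w[:,1]<.25)&(p.min(1)>130)
print(cv2.minAreaRect((w[m][:,:2]*1000).astype(np.float32)))
s=snap('wrist','w28.png')
```

```text
t 38.9 p [0.5902 0.0748 0.3033] rot [-0.242  1.55   0.241] F [-0.2 -0.1  0.5] w 0.0569 j [ 0.07  0.1   1.07  0.    1.96 -0.24]
((631.71435546875, 133.24746704101562), (160.3632354736328, 158.1318359375), 4.82365608215332)
```

View pics/s28.png

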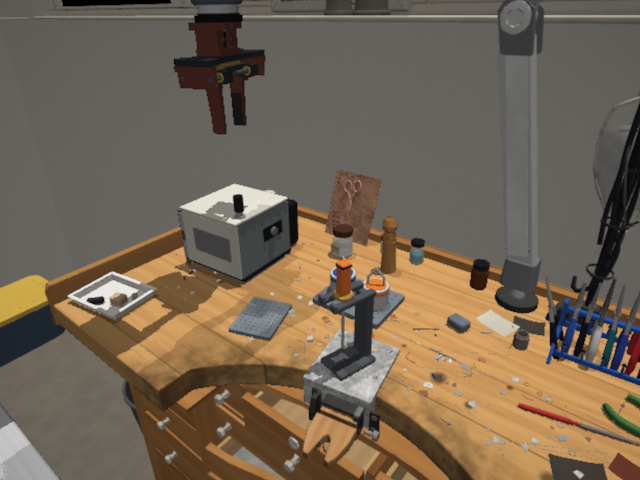

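View pics/w28.png

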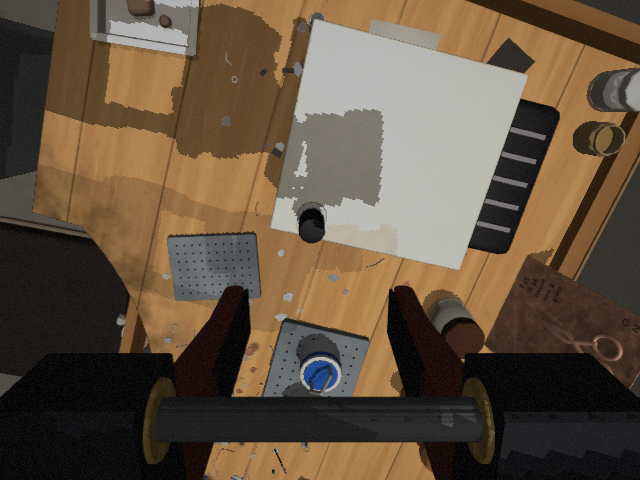

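Run:
```python
from h import *
for n in('wrist','top','scene'):
    s=snap(n,n+'29.png');W=cloud(s);px=s['pixels'].astype(int)
    w=W.reshape(-1,3);p=px.reshape(-1,3)
    m=(abs(w[:,2]-.137)<.005)&(w[:,0]>.48)&(w[:,0]<.75)&(w[:,1]>0)&(w[:,1]<.25)&(p.min(1)>110)
    print(n,m.sum(),cv2.minAreaRect((w[m][:,:2]*1000).astype(np.float32)))
    m=(w[:,2]>.176)&(w[:,2]<.19)&(np.hypot(w[:,0]-.588,w[:,1]-.072)<.03)
    if m.sum(): print('handle',w[m].mean(0).round(4))
```

```text
wrist 35300 ((631.93017578125, 135.8237762451172), (159.58836364746094, 155.5933074951172), 4.273708343505859)
handle [0.5872 0.0731 0.1798]
top 1260 ((632.9095458984375, 133.21205139160156), (158.9973907470703, 154.72425842285156), 4.723926544189453)
handle [0.5884 0.0638 0.1799]
scene 2150 ((631.7877197265625, 133.18069458007812), (161.8526611328125, 158.28338623046875), 4.013743877410889)
handle [0.5859 0.0678 0.179 ]
```

View pics/top29.png

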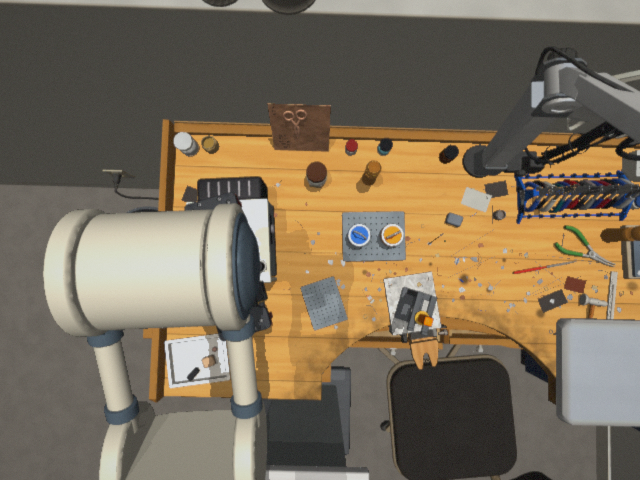

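Run:
```python
from h import *
r.sign_off();obs()
```

```text
the job is handed in; nothing more can be done
the job is handed in; nothing more can be done
```

The job is done and handed in after about 39 s of robot time. Only two canisters, blue and orange, were present; the other two bores were empty.

- **Door:** I swung it open by its handle to about 1.72 rad, past square. At the end I closed it the same way until it stopped against about 12 N. In the last pictures the door panel's yaw reads 4.0 to 4.8° depending on camera and shot, against 4.4° for the machine. I took that as shut; I had no finer check.
- **Canisters:** Both were lifted out of their bores by their loops with the draw hook. They stand upright on the 108 x 138 mm slab, at about (0.658, -0.121) and (0.660, -0.191). Both lids measured level at 0.050 m, with the whole base on the slab. I saw no sign of the slab having been knocked.
- **Hook:** It hangs back in its rack, with the handle top at the same height as at the start.
- **Jar, ring clamp and pumice block:** They look unmoved in the last top view. I compared them by eye only.

The gripper was open and clear of everything at hand-in. I saw no grip slackening and no failed checks.

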